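Set out the fired figures on the brick step and the marked tiles

ROBOT

A 7-joint arm with a two-finger parallel gripper is mounted at the origin on the work surface. World frame = base frame: x ahead of the robot, y to its left, z up, the work surface at z = 0. Lengths are in m, angles in rad, forces in N, time in s.
With the tool pointing down it reaches from about 0.425 to 0.825 m from the base axis. Payload 3.6 kg.
Tool frame: the origin (TCP) lies between the finger pads; the fingertips stand 25 mm ahead of it and the grasp point (between the pads) lies 6 mm ahead of it; z points along the fingers, y is the line along which they close (so a half turn about z gives the same grasp; the last joint's range is limited). The gripper opens to 93 mm and grips with 3 to 60 N. Pads are 15 mm wide; open, the fingers measure 128 mm over their backs; the gripper's body (75 mm by 188 mm) begins 65 mm behind the grasp point.
Start: joints at [-1.151, 0.615, -0.013, 1.423, 0.008, 1.103, -0.04], TCP at [0.281, 0.586, 0.244] pointing down, gripper open.
Joint ranges: [-3.12, 3.12], [-0.3, 2.06], [-1.34, 1.32], [0.26, 2.42], [-1.36, 4.5], [0.01, 1.98], [-2.84, 2.84]. Speed limits (rad/s): [2.79, 2.79, 3.14, 3.14, 3.14, 3.14, 3.14].

INTERFACE

Orientations are given as a unit quaternion [w, x, y, z].
In Python, from plant import r gives the robot as it stands. The module is installed in compiled form; this text tells all that it offers.
- The arm moves only by the tool play_rows, never from a script. Its argument "rows" is a list of rows, each an object of numbers: "x", "y", "z": the shift along the tool's x, y, z normalised to -1 to 1, where 1 is 0.03 m; "ax", "ay", "az": the turn, a rotation vector about the tool's x, y, z normalised to -1 to 1, where 1 is 0.08 rad. In form: [{"x": .., "y": .., "z": .., "ax": .., "ay": .., "az": ..}, ...]. A call has 1 to 20 rows; each row shifts and turns the commanded pose from where the row before left it, along the tool's axes as they then stand; what a row does not reach is not made up. A row lasts 1/10 s, in which the tool goes at most 50 mm and 8.59 degrees, less where a joint would pass 70% of its speed; a pose out of reach is approached as far as the arm can. A call with a number of a shift or a turn outside -1 to 1 is refused whole. A call with a gripper value outside its range is refused whole. "fingers" is the gripper command: -1 is fully open, 1 is shut, values between are in proportion, set as the call begins (left out, the last holds). The fingers move at their own pace and stop on an object; the grip force is fixed at half the most. Time passes only in rows, so rows that do not move let the fingers close. It gives the time, the measured TCP pose, the force, the opening and the grip force at its end, in the units of the state.
- r.get_obs(): the state, without advancing time (a new reading comes with each control period).
- r.get_image(name): name is "scene" or "top" or "wrist"; returns (picture, depth): 400x640x3 uint8, red, green, blue; 400x640 float32, m along the optical axis (not along the pixel's ray), 0 where there is no reading.
- r.camera_info(name): a dict with "mtx" (3x3 intrinsics, pixels), "rvec" (rotation vector, rad) and "tvec" (3), from world to camera coordinates, as OpenCV has them. Camera axes: x right, y down, z forward; pixel columns grow to the right and rows downward; lengths in m; the calibration is good to about 2 mm. A picture is of the moment at which its call begins: read the wrist's pose just before it. camera_info takes no time and is no camera call; for the wrist camera it gives the pose at the moment of the call.
- r.sign_off(): hands the job in; it is judged then, once.
Trained networks look in the newest picture that a camera, given by its name, has taken for a name from the list of things; names that differ only in an ending like _2 or _b are one class to them, and where a whole thing is asked for, a point or a joint stands for the part that bears it (a point fixed in the world has none). Each returns a list of dicts, best first, with "p" (0 to 1); they miss things now and then, are a little off and sometimes report something else, mostly with a low value. They report only what shows in the picture. A call takes as long as a camera call. They do not tell look-alikes from the thing itself.
- r.trace(target, camera): "pixels" (400x640 bool, what is visible of it) and "box" ([left, top, right, bottom] in pixels, round what is visible of it).
The state is a dict: "time_s": time; "joint_pos": joint angles; "qvel": joint speeds; "tau": joint torques, N m; "position": TCP position; "ee_rot": TCP orientation; "ft_force": force on the tool from outside, world axes, zero at the start; "moment": the same for the moment, N m; "width": finger opening in m; "gripper_force": force on a finger pad.
Only numpy, scipy, OpenCV 4.12 (cv2) and the standard library are available. Lean on these libraries where they do the work, as an engineer would, in place of code of your own. Each camera call takes 0.05 s, during which the arm holds its last target. There are 200 camera calls.

TASK

Set out the fired clay figures for the studio shelf display. First lay the loose firebrick, outline side up, lengthwise on top of the two base bricks so that it bridges their joint: centred on the joint and flush with their sides; let go of it, then stand the flat face figure on the long outline painted on that brick. Also stand the round-footed cat in the circle on its tile and the square-footed hare in the square on its tile, each upright and squarely inside its outline; put everything down gently, never tip a figure over, and leave the glass tumbler where it stands.

Things in the scene. Friction and masses are not known exactly. Their poses are not given: they have to be found in the camera images.
- cat: Grey clay cat (loose, 140 g), 90 mm tall. Round foot 50 mm across, 8 mm high; above it a round upright body 44 mm in diameter from 12 to 46 mm height (grip there, from any side); ball head 36 mm across and small ears above. Origin: centre of the underside; z up; face to -x. Any turn about z will do.
- hare: Red-brown terracotta hare (loose, 150 g), 107 mm tall. Square foot 46 x 46 mm, 12 mm high; above it a square body 30 x 30 mm, 12 to 60 mm height, sides parallel to the foot's (grip there); head 32 mm across, two ears above, one bent out to 31 mm from the axis on the -y side. Origin: centre of the underside; z up; x, y along the foot's sides; face to -x.
- mask: Pale cream flat face (loose, 160 g): upright round plaque 72 mm wide (y), 14 mm thick (x), two round ears (92 mm height, 80 mm wide), centred on an oblong foot 32 mm (x) by 68 mm (y), 14 mm high. Grip across its thickness (closing along x) at 40 to 70 mm height. Origin: centre of the underside; z up; face to -x. Either way round will do; its y goes along the brick's x.
- brick: Loose cream firebrick (220 g), 110 mm (x) by 54 mm (y) by 32 mm high, lying flat; on its top a dark oblong outline for the flat face figure, 86 x 50 mm outside, 78 (x) by 42 mm (y) inside, centred. Grip across its 54 mm width (closing along y). Origin: centre of the underside; z up; x along its length. Either way round will do.
- base: Two fixed cream firebricks on the table, each 110 x 54 x 32 mm high, end to end along x with a dark 2 mm joint between them (222 mm long in all, no outline on top). Origin: on the table, under the middle of the joint; x along the length; the top is at z = 32 mm. The loose brick goes on top, its length along x and its centre over the joint.
- tile_round: White ceramic tile, 96 x 96 x 8 mm, fixed flat on the table, with a dark circle painted on top (62 mm inside, 70 mm outside diameter): place of the cat. Origin: centre of its underside; z up; the top is 8 mm above.
- tile_square: White ceramic tile, 96 x 96 x 8 mm, fixed flat on the table, with a dark square painted on top (58 mm inside, 66 mm outside): place of the hare. Origin: centre of its underside; z up; x and y along the square's sides; the top is 8 mm above.
- tumbler: Empty clear glass tumbler (loose, about 180 g), 64 mm in diameter, 75 mm tall, standing mouth up among the figures. Not to be moved. Origin: centre of its underside; z up.
Not all that is in view belongs to the job. Leave any pink look-alike of the cat alone.

How it is judged:
On the way, in this order (a step that is already met when the one before it is completed fails the run):
1. the loose brick lies across the joint of the base bricks, let go (horizontal distance between brick and base below 0.012 m and z of brick in the frame of base between 0.029 and 0.036 m and angle between brick's own z axis and vertical below 0.1 rad and linear speed of brick below 0.02 m/s and angular speed of brick below 0.2 rad/s and angle between the x axis of brick and the x axis of base, either way round below 0.12 rad and contact force between brick and the fingers below 0.1 N), for 0.2 s.
2. the flat face figure stands on the brick's outline, let go (horizontal distance between brick and base below 0.012 m and z of brick in the frame of base between 0.029 and 0.036 m and angle between each of brick, mask's own z axis and vertical below 0.1 rad and linear speed of each of brick, mask below 0.02 m/s and angular speed of each of brick, mask below 0.2 rad/s and angle between the x axis of brick and the x axis of base, either way round below 0.12 rad and horizontal distance between mask and brick below 0.012 m and z of mask in the frame of brick between 0.029 and 0.036 m and angle between the y axis of mask and the x axis of brick, either way round below 0.25 rad and contact force between mask and the fingers below 0.1 N), for 0.2 s.
At the end, for the whole second after the job is handed in: Brick flat on the base: 12 mm from the joint, 0.12 rad. Face figure on the brick: 12 mm from its centre, 0.25 rad. Cat on the circle tile: 12 mm from centre. Hare on the square tile: 12 mm from centre, 0.35 rad of its sides (any quarter turn). All upright to 0.1 rad, resting on their places, still (horizontal distance between brick and base below 0.012 m and z of brick in the frame of base between 0.029 and 0.036 m and angle between each of brick, mask, cat, hare's own z axis and vertical below 0.1 rad and linear speed of each of brick, mask, cat, hare below 0.02 m/s and angular speed of each of brick, mask, cat, hare below 0.2 rad/s and angle between the x axis of brick and the x axis of base, either way round below 0.12 rad and horizontal distance between mask and brick below 0.012 m and z of mask in the frame of brick between 0.029 and 0.036 m and angle between the y axis of mask and the x axis of brick, either way round below 0.25 rad and horizontal distance between cat and tile_round below 0.012 m and z of cat in the frame of tile_round between 0.005 and 0.012 m and horizontal distance between hare and tile_square below 0.012 m and z of hare in the frame of tile_square between 0.005 and 0.012 m and (angle between the x axis of hare and the x axis of tile_square, either way round below 0.35 rad or angle between the x axis of hare and the y axis of tile_square, either way round below 0.35 rad)); the robot touches nothing.
It fails at once if a figure is tipped over (leaning more than 0.8 rad) (angle between any of cat, hare, mask's own z axis and vertical above 0.8 rad).
It fails at once if something is dropped or slammed on its place (more than 35 N) (contact force between cat and tile_round above 35 N or contact force between hare and tile_square above 35 N or contact force between mask and brick above 35 N or contact force between brick and base above 35 N).
It fails at once if the tumbler is shifted more than 30 mm or tipped (distance of tumbler from where it was at the start of the episode above 0.03 m or angle between tumbler's own z axis and vertical above 0.5 rad).
It also fails if it takes over 125 s, if anything falls off the work surface, if the arm or the gripper's body presses on something with over 40 N, if the wrist force passes 120 N, or if a joint passes its speed limit or range.

## Working session

There is one attempt and no reset: what is moved stays moved. The work goes in short steps, Python scripts to look and compute and a tool call to move; the robot and the scene stay as the last step left them, time stands still between calls to the robot, and variables do not carry over. Pictures are saved under pics/ and viewed, at most 14 in all, crops included, and the job is handed in when it is done.

Besides the shell and the picture viewer there is one more tool, called after "Call:" by a JSON object that holds its "name" and its "arguments", one argument or row to a line. play_rows: Moves the arm, as the interface text tells. Its arguments: {"type":"object","properties":{"rows":{"type":"array","items":{"type":"object","properties":{"x":{"type":"number"},"y":{"type":"number"},"z":{"type":"number"},"ax":{"type":"number"},"ay":{"type":"number"},"az":{"type":"number"}}}},"fingers":{"type":"number"}},"required":["rows"]}

```bash
mkdir -p pics; cat > h.py <<'E'
import numpy as np, cv2
from plant import r
def cam(n):
    c=r.camera_info(n); R=cv2.Rodrigues(np.array(c["rvec"],float))[0]
    return np.array(c["mtx"],float),R,np.array(c["tvec"],float).ravel()
def pts(n,depth,C=None):
    K,R,t=C or cam(n); h,w=depth.shape
    v,u=np.mgrid[:h,:w]; z=depth
    P=np.stack([(u-K[0,2])/K[0,0]*z,(v-K[1,2])/K[1,1]*z,z],-1)
    return (P-t)@R
def save(n,img): cv2.imwrite("pics/"+n,img[:,:,::-1])
E
python3 - <<'E'
from h import *
o=r.get_obs(); print(o["position"],o["ee_rot"],o["width"])
for n in ("top","scene"):
    im,d=r.get_image(n); save(n+"0.png",im); P=pts(n,d); np.savez("pics/"+n+"0.npz",im=im,d=d,P=P)
    for t in "cat hare mask brick base tile_round tile_square tumbler".split():
        for q in r.trace(t,n)[:3]:
            m=q["pixels"]&(d>0); X=P[m]
            if len(X)<10: continue
            zt=np.percentile(X[:,2],90)
            T=X[X[:,2]>zt-.006][:,:2].astype(np.float32)
            print(n,t,round(q["p"],2),np.round(q["box"]),"med",np.round(np.median(X,0),3),"zt",round(float(zt),3),"rect",[np.round(a,3) for a in cv2.minAreaRect(T)])
E
```

```text
[0.2805293  0.58552646 0.24250733] [-2.58571288e-04  2.21507436e-01  9.75157844e-01 -1.25216584e-03] 0.09306571246516158
top cat 0.66 [369. 237. 386. 254.] med [ 0.333 -0.137  0.065] zt 0.082 rect [array([ 0.335, -0.141]), array([0.024, 0.028]), np.float64(2.495)]
top cat 0.6 [376. 201. 394. 217.] med [ 0.441 -0.157  0.068] zt 0.082 rect [array([ 0.444, -0.163]), array([0.028, 0.028]), np.float64(10.018)]
top cat 0.56 [406. 201. 424. 218.] med [ 0.443 -0.244  0.064] zt 0.082 rect [array([ 0.447, -0.249]), array([0.026, 0.03 ]), np.float64(71.308)]
top hare 0.7 [437. 192. 465. 209.] med [ 0.472 -0.335  0.051] zt 0.097 rect [array([ 0.476, -0.349]), array([0.009, 0.044]), np.float64(9.866)]
top mask 0.61 [317. 193. 346. 208.] med [ 0.458 -0.007  0.063] zt 0.09 rect [array([ 0.463, -0.009]), array([0.012, 0.074]), np.float64(0.12)]
top brick 0.96 [183. 183. 220. 218.] med [0.461 0.372 0.031] zt 0.035 rect [array([0.461, 0.374]), array([0.054, 0.107]), np.float64(60.48)]
top base 0.97 [296. 126. 374. 161.] med [ 0.633 -0.016  0.031] zt 0.035 rect [array([ 0.636, -0.016]), array([0.221, 0
[... 1684 characters left out ...]
[ 0.488 -0.345  0.042] zt 0.092 rect [array([ 0.478, -0.352]), array([0.014, 0.042]), np.float64(5.106)]
scene base 0.76 [281. 226. 377. 254.] med [ 0.647 -0.025  0.032] zt 0.034 rect [array([ 0.636, -0.02 ]), array([0.22, 0.06]), np.float64(79.025)]
scene base 0.41 [170. 195. 199. 235.] med [ 0.488 -0.346  0.043] zt 0.093 rect [array([ 0.479, -0.352]), array([0.012, 0.042]), np.float64(4.922)]
scene tile_round 0.79 [408. 207. 459. 240.] med [0.64  0.255 0.009] zt 0.011 rect [array([0.635, 0.257]), array([0.102, 0.097]), np.float64(2.902)]
scene tile_square 0.89 [188. 255. 236. 287.] med [ 0.641 -0.305  0.009] zt 0.011 rect [array([ 0.636, -0.303]), array([0.095, 0.101]), np.float64(87.659)]
```

```bash
python3 - <<'E'
from h import *
t=np.load("pics/top0.npz"); s=np.load("pics/scene0.npz")
a=cv2.resize(t["im"][120:270,160:480],(800,375),interpolation=cv2.INTER_CUBIC)
b=cv2.resize(s["im"][140:225,160:460],(800,227),interpolation=cv2.INTER_CUBIC)
save("m0.png",np.vstack([a,b])[:600])
for (l,tp,rr,bb),n in (((369,237,386,254),"A"),((376,201,394,217),"B"),((406,201,424,218),"C")):
    print(n,t["im"][tp+4:bb-4,l+4:rr-4].reshape(-1,3).mean(0).round())
E
```

```text
A [151.  76.  95.]
B [74. 67. 56.]
C [162.  81. 102.]
```

View pics/m0.png

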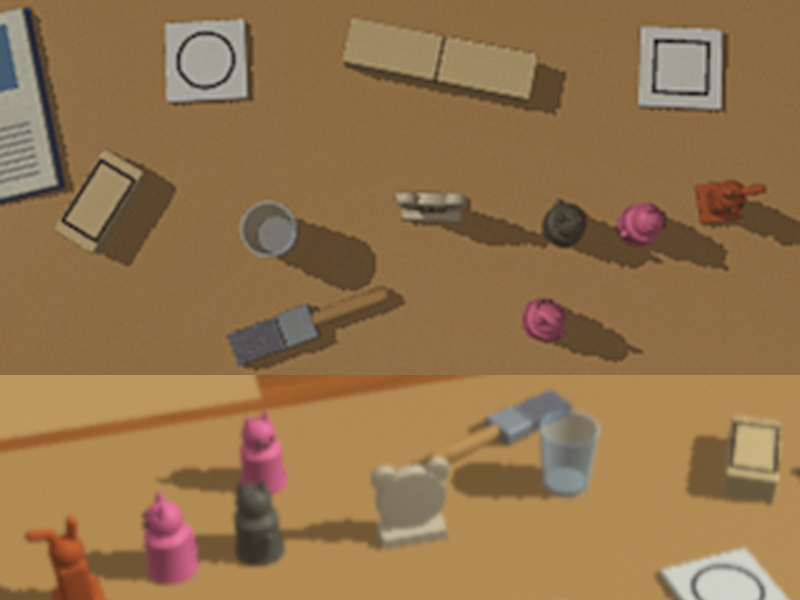

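The three cats in the top image are the grey one at (386,209) and two pink ones at (415,209) and (377,246). The grey one fits "grey clay cat", so the pink ones stay put. The brick, outline up, is at (201,200). The base is at (335,143), the mask at (332,200), the hare at (448,200) and the tumbler at (268,211).

```bash
cat >> h.py <<'E'
from scipy.spatial.transform import Rotation as Ro
def rot():
    q=r.get_obs()["ee_rot"]; return Ro.from_quat([q[1],q[2],q[3],q[0]])
def go(x,y,z,yaw=None):
    "print moves (units) to tcp target; yaw = world direction of tool y, deg (mod 180)"
    o=r.get_obs(); p=np.array(o["position"]); R=rot(); M=R.as_matrix()
    cur=np.degrees(np.arctan2(M[1,1],M[0,1])); d=np.array([x,y,z])-p
    print("t",round(o["time_s"],2),"tcp",p.round(4),"yaw",round(cur,2),"tilt",M[:,2].round(4),"q7",round(o["joint_pos"][6],2),"w",round(o["width"],4))
    print("  before turn, units xyz",(M.T@d/.03).round(2))
    if yaw is not None:
        dy=(yaw-cur+90)%180-90; print("  turn deg",round(dy,2),"az units",round(-np.radians(dy)/.08,2))
        print("  after turn, units xyz",((Ro.from_euler("z",dy,degrees=True)*R).as_matrix().T@d/.03).round(2))
    # world->tool for tilt fix
E
python3 -c "
from h import *
go(.461,.373,.2425,60.5)"
```

```text
t 0.9 tcp [0.2808 0.5862 0.2437] yaw 64.4 tilt [-1.e-04 -0.e+00 -1.e+00] q7 -0.04 w 0.0932
  before turn, units xyz [-8.49 -3.81  0.04]
  turn deg -3.9 az units 0.85
  after turn, units xyz [-8.73 -3.23  0.04]
```

Call:
{"name": "play_rows", "arguments": {
  "rows": [
    {"az": 0.85},
    {"x": -0.87, "y": -0.32},
    {"x": -0.87, "y": -0.32},
    {"x": -0.87, "y": -0.32},
    {"x": -0.87, "y": -0.32},
    {"x": -0.87, "y": -0.32},
    {"x": -0.87, "y": -0.32},
    {"x": -0.87, "y": -0.32},
    {"x": -0.87, "y": -0.32},
    {"x": -0.87, "y": -0.32},
    {"x": -0.87, "y": -0.32},
    {},
    {},
    {}
  ],
  "fingers": -1
}}

```text
$.rows[0]: bad value
```

```bash
cat >> h.py <<'E'
def look(names,zb,f=None):
    """wrist picture; top-surface points of each thing within zb -> minAreaRect"""
    C=cam("wrist"); im,d=r.get_image("wrist"); P=pts("wrist",d,C)
    if f: save(f,im)
    for t in names:
        for q in r.trace(t,"wrist")[:2]:
            m=q["pixels"]&(d>0)&(P[...,2]>zb[0])&(P[...,2]<zb[1]); X=P[m]
            if len(X)<30: print(t,q["p"],q["box"],"few"); continue
            c,s,a=cv2.minAreaRect(X[:,:2].astype(np.float32))
            print(t,round(q["p"],2),np.round(q["box"]),"z",np.percentile(X[:,2],[10,50,90]).round(4),"mean",X[:,:2].mean(0).round(4),"rect",np.round(c,4),np.round(s,4),round(a,2))
    return im,d,P
E
python3 -c "
from h import *
look(['brick'],(.025,.04),'w1.png')
go(.461,.373,.032,60.5)"
```

```text
brick 0.56 [212. 354. 260. 400.] z [0.0324 0.0334 0.0343] mean [0.4722 0.3671] rect [0.4728 0.3655] [0.0545 0.0775] 59.99
t 1.0 tcp [0.2808 0.5862 0.2437] yaw 64.4 tilt [-0. -0. -1.] q7 -0.04 w 0.0927
  before turn, units xyz [-8.49 -3.81  7.06]
  turn deg -3.9 az units 0.85
  after turn, units xyz [-8.73 -3.23  7.06]
```

View pics/w1.png

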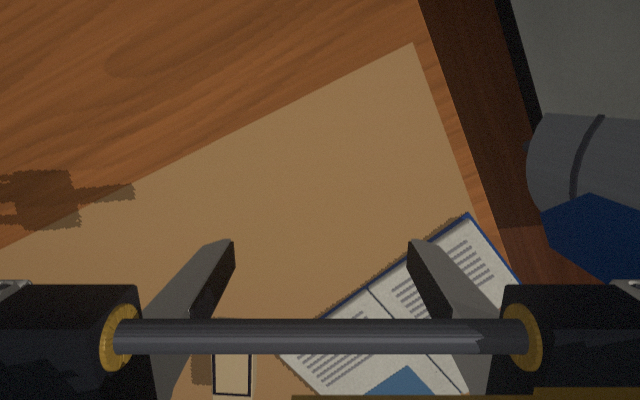

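The row was refused, probably because every row needs all six numbers. The wrist picture shows the fingers at (210,280) and (430,280), with the brick just entering at (236,375).

Call:
{"name": "play_rows", "arguments": {
  "rows": [
    {"x": 0, "y": 0, "z": 0, "ax": 0, "ay": 0, "az": 0.85},
    {"x": -0.87, "y": -0.32, "z": 0, "ax": 0, "ay": 0, "az": 0},
    {"x": -0.87, "y": -0.32, "z": 0, "ax": 0, "ay": 0, "az": 0},
    {"x": -0.87, "y": -0.32, "z": 0, "ax": 0, "ay": 0, "az": 0},
    {"x": -0.87, "y": -0.32, "z": 0, "ax": 0, "ay": 0, "az": 0},
    {"x": -0.87, "y": -0.32, "z": 0, "ax": 0, "ay": 0, "az": 0},
    {"x": -0.87, "y": -0.32, "z": 0, "ax": 0, "ay": 0, "az": 0},
    {"x": -0.87, "y": -0.32, "z": 0, "ax": 0, "ay": 0, "az": 0},
    {"x": -0.87, "y": -0.32, "z": 0, "ax": 0, "ay": 0, "az": 0},
    {"x": -0.87, "y": -0.32, "z": 0, "ax": 0, "ay": 0, "az": 0},
    {"x": -0.87, "y": -0.32, "z": 0, "ax": 0, "ay": 0, "az": 0},
    {"x": 0, "y": 0, "z": 0, "ax": 0, "ay": 0, "az": 0},
    {"x": 0, "y": 0, "z": 0, "ax": 0, "ay": 0, "az": 0},
    {"x": 0, "y": 0, "z": 0, "ax": 0, "ay": 0, "az": 0}
  ],
  "fingers": -1
}}

```text
time_s: 2.4
position: [0.4596, 0.3756, 0.2437]
ee_rot: [-0.001, 0.253, 0.967, 0.0]
ft_force: [-0.3, -0.1, 1.1]
width: 0.0929
gripper_force: 0.0
```

```bash
python3 -c "
from h import *
look(['brick','tumbler'],(.025,.04),'w2.png')
go(.461,.373,.032,60.5)"
```

```text
brick 0.68 [293. 123. 346. 228.] z [0.0322 0.0332 0.0342] mean [0.4585 0.3738] rect [0.4609 0.3722] [0.054  0.1102] 60.09
tumbler 0.85 [ 97. 208. 181. 286.] z [0.0266 0.0329 0.0384] mean [0.4276 0.167 ] rect [0.4258 0.1703] [0.0511 0.0554] 1.74
t 2.55 tcp [0.4596 0.3754 0.2436] yaw 60.65 tilt [-6.e-04  5.e-04 -1.e+00] q7 0.35 w 0.0931
  before turn, units xyz [-0.08 -0.05  7.05]
  turn deg -0.15 az units 0.03
  after turn, units xyz [-0.09 -0.05  7.05]
```

View pics/w2.png

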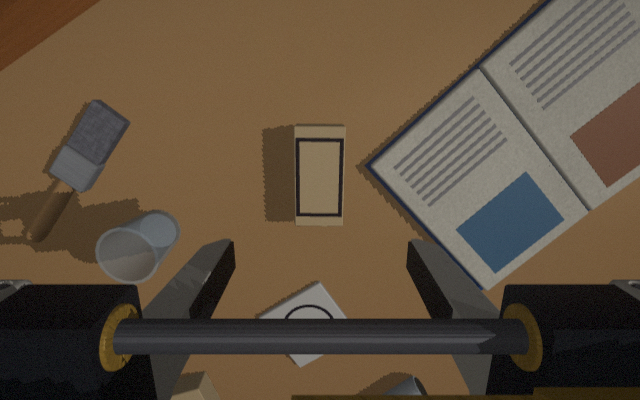

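Picture: the brick is fully in view at (320,175) with the outline up, and its measured 54 x 110 mm matches. Tumbler at (138,247), well clear.

Call:
{"name": "play_rows", "arguments": {
  "rows": [
    {"x": -0.1, "y": -0.08, "z": 0.9, "ax": 0, "ay": 0, "az": 0.1},
    {"x": 0, "y": 0, "z": 0.9, "ax": 0, "ay": 0, "az": 0},
    {"x": 0, "y": 0, "z": 0.9, "ax": 0, "ay": 0, "az": 0},
    {"x": 0, "y": 0, "z": 0.9, "ax": 0, "ay": 0, "az": 0},
    {"x": 0, "y": 0, "z": 0.9, "ax": 0, "ay": 0, "az": 0},
    {"x": 0, "y": 0, "z": 0.8, "ax": 0, "ay": 0, "az": 0},
    {"x": 0, "y": 0, "z": 0.6, "ax": 0, "ay": 0, "az": 0},
    {"x": 0, "y": 0, "z": 0.5, "ax": 0, "ay": 0, "az": 0},
    {"x": 0, "y": 0, "z": 0.4, "ax": 0, "ay": 0, "az": 0},
    {"x": 0, "y": 0, "z": 0.2, "ax": 0, "ay": 0, "az": 0},
    {"x": 0, "y": 0, "z": 0, "ax": 0, "ay": 0, "az": 0},
    {"x": 0, "y": 0, "z": 0, "ax": 0, "ay": 0, "az": 0},
    {"x": 0, "y": 0, "z": 0, "ax": 0, "ay": 0, "az": 0},
    {"x": 0, "y": 0, "z": 0, "ax": 0, "ay": 0, "az": 0}
  ]
}}

```text
time_s: 3.95
position: [0.4626, 0.3708, 0.0344]
ee_rot: [0.0, 0.258, 0.966, 0.001]
ft_force: [0.4, 0.3, 0.5]
width: 0.093
gripper_force: 0.0
```

```bash
python3 -c "
from h import *
go(.461,.372,.033,60.1)"
```

```text
t 3.95 tcp [0.4626 0.3708 0.0344] yaw 60.04 tilt [ 0.0011  0.001  -1.    ] q7 0.35 w 0.093
  before turn, units xyz [0.07 0.01 0.05]
  turn deg 0.06 az units -0.01
  after turn, units xyz [0.07 0.01 0.05]
```

Close, then lift.

Call:
{"name": "play_rows", "arguments": {
  "rows": [
    {"x": 0, "y": 0, "z": 0, "ax": 0, "ay": 0, "az": 0},
    {"x": 0, "y": 0, "z": 0, "ax": 0, "ay": 0, "az": 0},
    {"x": 0, "y": 0, "z": 0, "ax": 0, "ay": 0, "az": 0},
    {"x": 0, "y": 0, "z": 0, "ax": 0, "ay": 0, "az": 0},
    {"x": 0, "y": 0, "z": 0, "ax": 0, "ay": 0, "az": 0},
    {"x": 0, "y": 0, "z": 0, "ax": 0, "ay": 0, "az": 0},
    {"x": 0, "y": 0, "z": 0, "ax": 0, "ay": 0, "az": 0},
    {"x": 0, "y": 0, "z": 0, "ax": 0, "ay": 0, "az": 0},
    {"x": 0, "y": 0, "z": -0.2, "ax": 0, "ay": 0, "az": 0},
    {"x": 0, "y": 0, "z": -0.4, "ax": 0, "ay": 0, "az": 0},
    {"x": 0, "y": 0, "z": -0.8, "ax": 0, "ay": 0, "az": 0},
    {"x": 0, "y": 0, "z": -0.9, "ax": 0, "ay": 0, "az": 0},
    {"x": 0, "y": 0, "z": -0.9, "ax": 0, "ay": 0, "az": 0},
    {"x": 0, "y": 0, "z": -0.8, "ax": 0, "ay": 0, "az": 0},
    {"x": 0, "y": 0, "z": -0.3, "ax": 0, "ay": 0, "az": 0},
    {"x": 0, "y": 0, "z": 0, "ax": 0, "ay": 0, "az": 0},
    {"x": 0, "y": 0, "z": 0, "ax": 0, "ay": 0, "az": 0}
  ],
  "fingers": 1
}}

```text
time_s: 5.65
position: [0.4614, 0.3699, 0.1618]
ee_rot: [-0.001, 0.258, 0.966, -0.001]
ft_force: [0.9, 0.3, -3.8]
width: 0.0539
gripper_force: 30.0
```

```bash
python3 -c "
from h import *
t=np.load('pics/top0.npz')
go(.636,-.017,.165,-10.83)"
```

```text
t 5.65 tcp [0.4614 0.3699 0.1618] yaw 60.05 tilt [-0.0017 -0.0015 -1.    ] q7 0.35 w 0.0539
  before turn, units xyz [-11.48  -8.27  -0.1 ]
  turn deg -70.88 az units 15.46
  after turn, units xyz [-11.57   8.14  -0.13]
```

Call:
{"name": "play_rows", "arguments": {
  "rows": [
    {"x": 0, "y": 0, "z": 0, "ax": 0, "ay": 0, "az": 0.4},
    {"x": 0, "y": 0, "z": 0, "ax": 0, "ay": 0, "az": 0.8},
    {"x": 0, "y": 0, "z": 0, "ax": 0, "ay": 0, "az": 0.8},
    {"x": 0, "y": 0, "z": 0, "ax": 0, "ay": 0, "az": 0.8},
    {"x": 0, "y": 0, "z": 0, "ax": 0, "ay": 0, "az": 0.8},
    {"x": 0, "y": 0, "z": 0, "ax": 0, "ay": 0, "az": 0.8},
    {"x": 0, "y": 0, "z": 0, "ax": 0, "ay": 0, "az": 0.8},
    {"x": 0, "y": 0, "z": 0, "ax": 0, "ay": 0, "az": 0.8},
    {"x": 0, "y": 0, "z": 0, "ax": 0, "ay": 0, "az": 0.8},
    {"x": 0, "y": 0, "z": 0, "ax": 0, "ay": 0, "az": 0.8},
    {"x": 0, "y": 0, "z": 0, "ax": 0, "ay": 0, "az": 0.8},
    {"x": 0, "y": 0, "z": 0, "ax": 0, "ay": 0, "az": 0.8},
    {"x": 0, "y": 0, "z": 0, "ax": 0, "ay": 0, "az": 0.8},
    {"x": 0, "y": 0, "z": 0, "ax": 0, "ay": 0, "az": 0.8},
    {"x": 0, "y": 0, "z": 0, "ax": 0, "ay": 0, "az": 0.8},
    {"x": 0, "y": 0, "z": 0, "ax": 0, "ay": 0, "az": 0.8},
    {"x": 0, "y": 0, "z": 0, "ax": 0, "ay": 0, "az": 0.8},
    {"x": 0, "y": 0, "z": 0, "ax": 0, "ay": 0, "az": 0.8},
    {"x": 0, "y": 0, "z": 0, "ax": 0, "ay": 0, "az": 0.8},
    {"x": 0, "y": 0, "z": 0, "ax": 0, "ay": 0, "az": 0.66}
  ]
}}

```text
time_s: 7.65
position: [0.4614, 0.3703, 0.1611]
ee_rot: [0.0, 0.772, 0.636, -0.001]
ft_force: [-0.5, 0.4, -1.7]
width: 0.0536
gripper_force: 30.0
```

Call:
{"name": "play_rows", "arguments": {
  "rows": [
    {"x": -0.4, "y": 0.3, "z": 0, "ax": 0, "ay": 0, "az": 0},
    {"x": -0.7, "y": 0.5, "z": 0, "ax": 0, "ay": 0, "az": 0},
    {"x": -0.7, "y": 0.5, "z": 0, "ax": 0, "ay": 0, "az": 0},
    {"x": -0.7, "y": 0.5, "z": 0, "ax": 0, "ay": 0, "az": 0},
    {"x": -0.7, "y": 0.5, "z": 0, "ax": 0, "ay": 0, "az": 0},
    {"x": -0.7, "y": 0.5, "z": 0, "ax": 0, "ay": 0, "az": 0},
    {"x": -0.7, "y": 0.5, "z": 0, "ax": 0, "ay": 0, "az": 0},
    {"x": -0.7, "y": 0.5, "z": 0, "ax": 0, "ay": 0, "az": 0},
    {"x": -0.7, "y": 0.5, "z": 0, "ax": 0, "ay": 0, "az": 0},
    {"x": -0.7, "y": 0.5, "z": 0, "ax": 0, "ay": 0, "az": 0},
    {"x": -0.7, "y": 0.5, "z": 0, "ax": 0, "ay": 0, "az": 0},
    {"x": -0.7, "y": 0.5, "z": 0, "ax": 0, "ay": 0, "az": 0},
    {"x": -0.7, "y": 0.5, "z": 0, "ax": 0, "ay": 0, "az": 0},
    {"x": -0.7, "y": 0.5, "z": 0, "ax": 0, "ay": 0, "az": 0},
    {"x": -0.7, "y": 0.5, "z": 0, "ax": 0, "ay": 0, "az": 0},
    {"x": -0.7, "y": 0.5, "z": 0, "ax": 0, "ay": 0, "az": 0},
    {"x": -0.4, "y": 0.3, "z": 0, "ax": 0, "ay": 0, "az": 0},
    {"x": 0, "y": 0, "z": 0, "ax": 0, "ay": 0, "az": 0},
    {"x": 0, "y": 0, "z": 0, "ax": 0, "ay": 0, "az": 0},
    {"x": 0, "y": 0, "z": 0, "ax": 0, "ay": 0, "az": 0}
  ]
}}

```text
time_s: 9.65
position: [0.6366, -0.0057, 0.1622]
ee_rot: [-0.001, 0.77, 0.638, 0.0]
ft_force: [0.3, 0.5, -2.8]
width: 0.0541
gripper_force: 30.0
```

```bash
python3 - <<'E'
from h import *
im,d,P=look(['base'],(.025,.04),'w3.png')
im,d,P=look(['brick'],(.1,.2))
z=P[...,2]; m=(z>.1)&(z<.2)&(d>.05)
print(m.sum())
go(.636,-.017,.165,-10.83)
# base refined from initial top depth: points within box by plain geometry
for n in ("top","scene"):
    t=np.load(f"pics/{n}0.npz"); P=t["P"]; X=P[(P[...,2]>.027)&(P[...,2]<.038)&(abs(P[...,0]-.636)<.08)&(abs(P[...,1]+.017)<.14)]
    print(n,len(X),cv2.minAreaRect(X[:,:2].astype(np.float32)),X.mean(0))
E
```

```text
base 0.56 [287.  73. 359. 149.] z [0.0322 0.0331 0.034 ] mean [0.6505 0.0633] rect [0.6505 0.0626] [0.0544 0.0541] 79.13
brick 0.57 [257. 145. 384. 369.] z [0.1609 0.1619 0.1627] mean [0.6395 0.0116] rect [ 0.6368 -0.0044] [0.1103 0.0621] 79.35
26735
t 9.85 tcp [ 0.637  -0.0066  0.1627] yaw -10.7 tilt [-2.e-04  6.e-04 -1.e+00] q7 0.02 w 0.0538
  before turn, units xyz [-0.35  0.03 -0.08]
  turn deg -0.13 az units 0.03
  after turn, units xyz [-0.35  0.03 -0.08]
top 1305 ((0.6358133554458618, -0.01599004864692688), (0.2219649702310562, 0.05565638840198517), 79.09364318847656) [ 0.63530851 -0.01693177  0.03183931]
scene 1582 ((0.6362916827201843, -0.01957704871892929), (0.2221270054578781, 0.05960201844573021), 78.96589660644531) [ 0.63964026 -0.0205113   0.0325677 ]
```

View pics/w3.png

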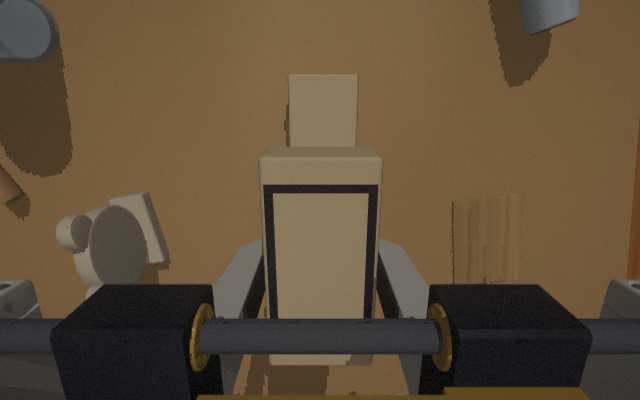

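Picture: the brick is held level over the base with its outline up. The far end of the base shows at (323,110), in line with the brick. Base centre is about (0.6355,-0.018).

```bash
python3 -c "
from h import *
go(.6354,-.0202,.0665,-10.83)"
```

```text
t 9.85 tcp [ 0.637  -0.0066  0.1627] yaw -10.7 tilt [-2.e-04  6.e-04 -1.e+00] q7 0.02 w 0.0538
  before turn, units xyz [-0.46  0.03  3.21]
  turn deg -0.13 az units 0.03
  after turn, units xyz [-0.46  0.03  3.21]
```

Call:
{"name": "play_rows", "arguments": {
  "rows": [
    {"x": -0.46, "y": 0.03, "z": 0, "ax": 0, "ay": 0, "az": 0.03},
    {"x": 0, "y": 0, "z": 0.5, "ax": 0, "ay": 0, "az": 0},
    {"x": 0, "y": 0, "z": 0.7, "ax": 0, "ay": 0, "az": 0},
    {"x": 0, "y": 0, "z": 0.7, "ax": 0, "ay": 0, "az": 0},
    {"x": 0, "y": 0, "z": 0.5, "ax": 0, "ay": 0, "az": 0},
    {"x": 0, "y": 0, "z": 0.3, "ax": 0, "ay": 0, "az": 0},
    {"x": 0, "y": 0, "z": 0.15, "ax": 0, "ay": 0, "az": 0},
    {"x": 0, "y": 0, "z": 0.1, "ax": 0, "ay": 0, "az": 0},
    {"x": 0, "y": 0, "z": 0, "ax": 0, "ay": 0, "az": 0},
    {"x": 0, "y": 0, "z": 0, "ax": 0, "ay": 0, "az": 0},
    {"x": 0, "y": 0, "z": 0, "ax": 0, "ay": 0, "az": 0}
  ]
}}

```text
time_s: 10.95
position: [0.636, -0.0218, 0.0749]
ee_rot: [0.0, 0.771, 0.636, 0.0]
ft_force: [-0.3, 0.3, -3.1]
width: 0.0535
gripper_force: 30.0
```

Call:
{"name": "play_rows", "arguments": {
  "rows": [
    {"x": 0, "y": 0, "z": 0.05, "ax": 0, "ay": 0, "az": 0},
    {"x": 0, "y": 0, "z": 0.05, "ax": 0, "ay": 0, "az": 0},
    {"x": 0, "y": 0, "z": 0, "ax": 0, "ay": 0, "az": 0}
  ]
}}

```text
time_s: 11.25
position: [0.6353, -0.0217, 0.0709]
ee_rot: [-0.0, 0.771, 0.636, -0.0]
ft_force: [0.6, 0.2, -2.5]
width: 0.0544
gripper_force: 30.0
```

Call:
{"name": "play_rows", "arguments": {
  "rows": [
    {"x": 0, "y": 0, "z": 0.05, "ax": 0, "ay": 0, "az": 0},
    {"x": 0, "y": 0, "z": 0.05, "ax": 0, "ay": 0, "az": 0},
    {"x": 0, "y": 0, "z": 0, "ax": 0, "ay": 0, "az": 0}
  ]
}}

```text
time_s: 11.55
position: [0.6353, -0.0217, 0.0678]
ee_rot: [-0.0, 0.771, 0.636, -0.0]
ft_force: [0.4, -0.1, -1.5]
width: 0.0538
gripper_force: 30.0
```

Call:
{"name": "play_rows", "arguments": {
  "rows": [
    {"x": 0, "y": 0, "z": 0.03, "ax": 0, "ay": 0, "az": 0},
    {"x": 0, "y": 0, "z": 0.03, "ax": 0, "ay": 0, "az": 0},
    {"x": 0, "y": 0, "z": 0, "ax": 0, "ay": 0, "az": 0}
  ]
}}

```text
time_s: 11.85
position: [0.6354, -0.0217, 0.0662]
ee_rot: [-0.0, 0.771, 0.636, -0.0]
ft_force: [0.4, -0.5, -3.0]
width: 0.0537
gripper_force: 30.0
```

Call:
{"name": "play_rows", "arguments": {
  "rows": [
    {"x": 0, "y": 0, "z": 0.04, "ax": 0, "ay": 0, "az": 0},
    {"x": 0, "y": 0, "z": 0, "ax": 0, "ay": 0, "az": 0}
  ]
}}

```text
time_s: 12.05
position: [0.6357, -0.0218, 0.0657]
ee_rot: [0.0, 0.771, 0.636, 0.0]
ft_force: [-1.5, 0.5, 1.4]
width: 0.0538
gripper_force: 30.0
```

Call:
{"name": "play_rows", "arguments": {
  "rows": [
    {"x": 0, "y": 0, "z": 0.03, "ax": 0, "ay": 0, "az": 0},
    {"x": 0, "y": 0, "z": 0, "ax": 0, "ay": 0, "az": 0}
  ]
}}

```text
time_s: 12.25
position: [0.6357, -0.0218, 0.0656]
ee_rot: [0.0, 0.771, 0.636, 0.0]
ft_force: [-2.3, 0.1, 6.3]
width: 0.0536
gripper_force: 30.0
```

Contact with the base, so I'll let go and rise.

Call:
{"name": "play_rows", "arguments": {
  "rows": [
    {"x": 0, "y": 0, "z": 0, "ax": 0, "ay": 0, "az": 0},
    {"x": 0, "y": 0, "z": 0, "ax": 0, "ay": 0, "az": 0},
    {"x": 0, "y": 0, "z": 0, "ax": 0, "ay": 0, "az": 0},
    {"x": 0, "y": 0, "z": 0, "ax": 0, "ay": 0, "az": 0},
    {"x": 0, "y": 0, "z": 0, "ax": 0, "ay": 0, "az": 0},
    {"x": 0, "y": 0, "z": 0, "ax": 0, "ay": 0, "az": 0},
    {"x": 0, "y": 0, "z": -0.4, "ax": 0, "ay": 0, "az": 0},
    {"x": 0, "y": 0, "z": -0.8, "ax": 0, "ay": 0, "az": 0},
    {"x": 0, "y": 0, "z": -0.9, "ax": 0, "ay": 0, "az": 0},
    {"x": 0, "y": 0, "z": -0.9, "ax": 0, "ay": 0, "az": 0},
    {"x": 0, "y": 0, "z": -0.9, "ax": 0, "ay": 0, "az": 0},
    {"x": 0, "y": 0, "z": -0.9, "ax": 0, "ay": 0, "az": 0},
    {"x": 0, "y": 0, "z": -0.6, "ax": 0, "ay": 0, "az": 0},
    {"x": 0, "y": 0, "z": -0.3, "ax": 0, "ay": 0, "az": 0},
    {"x": 0, "y": 0, "z": 0, "ax": 0, "ay": 0, "az": 0},
    {"x": 0, "y": 0, "z": 0, "ax": 0, "ay": 0, "az": 0}
  ],
  "fingers": -1
}}

```text
time_s: 13.85
position: [0.6349, -0.0216, 0.2346]
ee_rot: [-0.001, 0.771, 0.636, -0.001]
ft_force: [0.1, 0.7, -0.6]
width: 0.093
gripper_force: 0.0
```

```bash
python3 - <<'E'
from h import *
look(['brick'],(.055,.075),'w4.png')
look(['base'],(.025,.04))
look(['mask'],(.0,.1))
im,d=r.get_image("scene"); P=pts("scene",d)
for zb in ((.057,.072),(.027,.04)):
    X=P[(P[...,2]>zb[0])&(P[...,2]<zb[1])&(abs(P[...,0]-.636)<.08)&(abs(P[...,1]+.017)<.14)]
    print(len(X),cv2.minAreaRect(X[:,:2].astype(np.float32)))
go(.46,-.009,.24,2)
E
```

```text
brick 0.84 [292. 122. 355. 239.] z [0.0642 0.0652 0.0661] mean [ 0.6361 -0.0172] rect [ 0.6354 -0.0203] [0.1095 0.0541] 79.06
base 0.58 [295.  63. 348. 274.] z [0.0322 0.0332 0.0342] mean [0.6397 0.0066] rect [ 0.6347 -0.0199] [0.2206 0.0539] 79.18
mask 0.56 [112. 162. 196. 253.] z [0.0145 0.0613 0.0894] mean [ 0.4682 -0.01  ] rect [ 0.4392 -0.021 ] [0.0973 0.0801] 88.95
824 ((0.6382567286491394, -0.020250827074050903), (0.11046205461025238, 0.05777701362967491), 77.81375122070312)
936 ((0.6377114057540894, -0.01960691064596176), (0.22176679968833923, 0.058484241366386414), 79.94478607177734)
t 14.2 tcp [ 0.6353 -0.0217  0.2346] yaw -10.95 tilt [-1.3e-03 -1.0e-04 -1.0e+00] q7 0.01 w 0.0931
  before turn, units xyz [-0.69 -5.82 -0.17]
  turn deg 12.95 az units -2.83
  after turn, units xyz [ 0.63 -5.83 -0.17]
```

View pics/w4.png

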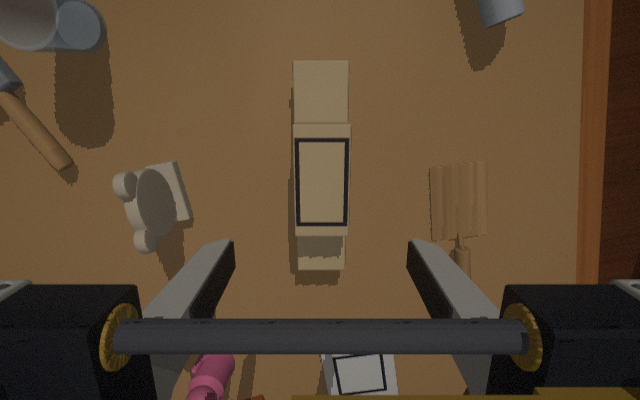

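Picture: the brick is at (322,180), centred and flush on the base, within 1 mm and 0.1°. The mask is at (155,205). Next I'll hover over the mask.

Call:
{"name": "play_rows", "arguments": {
  "rows": [
    {"x": 0, "y": 0, "z": 0, "ax": 0, "ay": 0, "az": -0.7},
    {"x": 0, "y": 0, "z": 0, "ax": 0, "ay": 0, "az": -0.7},
    {"x": 0, "y": 0, "z": 0, "ax": 0, "ay": 0, "az": -0.7},
    {"x": 0, "y": 0, "z": 0, "ax": 0, "ay": 0, "az": -0.3},
    {"x": 0.06, "y": -0.5, "z": 0, "ax": 0, "ay": 0, "az": 0},
    {"x": 0.06, "y": -0.6, "z": 0, "ax": 0, "ay": 0, "az": 0},
    {"x": 0.06, "y": -0.6, "z": 0, "ax": 0, "ay": 0, "az": 0},
    {"x": 0.06, "y": -0.6, "z": 0, "ax": 0, "ay": 0, "az": 0},
    {"x": 0.06, "y": -0.6, "z": 0, "ax": 0, "ay": 0, "az": 0},
    {"x": 0.06, "y": -0.6, "z": 0, "ax": 0, "ay": 0, "az": 0},
    {"x": 0.06, "y": -0.6, "z": 0, "ax": 0, "ay": 0, "az": 0},
    {"x": 0.06, "y": -0.6, "z": 0, "ax": 0, "ay": 0, "az": 0},
    {"x": 0.06, "y": -0.6, "z": 0, "ax": 0, "ay": 0, "az": 0},
    {"x": 0.06, "y": -0.5, "z": 0, "ax": 0, "ay": 0, "az": 0},
    {"x": 0, "y": 0, "z": 0, "ax": 0, "ay": 0, "az": 0},
    {"x": 0, "y": 0, "z": 0, "ax": 0, "ay": 0, "az": 0},
    {"x": 0, "y": 0, "z": 0, "ax": 0, "ay": 0, "az": 0}
  ]
}}

```text
time_s: 15.9
position: [0.4626, -0.004, 0.2354]
ee_rot: [0.001, 0.707, 0.707, 0.0]
ft_force: [0.5, 0.5, -0.2]
width: 0.0932
gripper_force: 0.0
```

```bash
python3 - <<'E'
from h import *
im,d,P=look(['mask'],(.07,.1),'w5.png')
X=P.reshape(-1,3); X=X[(abs(X[:,0]-.46)<.06)&(abs(X[:,1]+.01)<.06)]
for zb in ((.01,.018),(.03,.07),(.07,.1)):
    Y=X[(X[:,2]>zb[0])&(X[:,2]<zb[1])]; print(zb,len(Y),[np.round(a,4) for a in cv2.minAreaRect(Y[:,:2].astype(np.float32))])
go(.463,-.009,.055)
E
```

```text
mask 0.87 [307. 152. 340. 238.] z [0.0836 0.0872 0.0926] mean [ 0.4624 -0.0092] rect [ 0.4624 -0.0123] [0.079  0.0139] 89.54
(0.01, 0.018) 850 [array([ 0.4624, -0.0123]), array([0.0677, 0.032 ]), np.float64(89.3699)]
(0.03, 0.07) 75 [array([ 0.4613, -0.0093]), array([0.0651, 0.0157]), np.float64(89.2598)]
(0.07, 0.1) 1233 [array([ 0.4624, -0.0123]), array([0.079, 0.014]), np.float64(89.509)]
t 16.0 tcp [ 0.4624 -0.004   0.2352] yaw 0.03 tilt [ 6.e-04 -3.e-04 -1.e+00] q7 0.12 w 0.0931
  before turn, units xyz [-0.16  0.02  6.01]
```

View pics/w5.png

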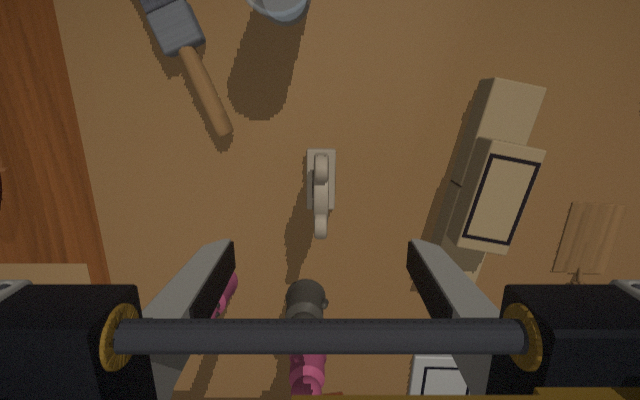

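Picture: the mask is upright at (320,193), its foot square with the gripper. Foot and head centres agree at (0.4624,-0.0123).

Call:
{"name": "play_rows", "arguments": {
  "rows": [
    {"x": -0.27, "y": 0, "z": 0.5, "ax": 0, "ay": 0, "az": 0.14},
    {"x": 0, "y": 0, "z": 0.9, "ax": 0, "ay": 0, "az": 0},
    {"x": 0, "y": 0, "z": 0.9, "ax": 0, "ay": 0, "az": 0},
    {"x": 0, "y": 0, "z": 0.9, "ax": 0, "ay": 0, "az": 0},
    {"x": 0, "y": 0, "z": 0.9, "ax": 0, "ay": 0, "az": 0},
    {"x": 0, "y": 0, "z": 0.9, "ax": 0, "ay": 0, "az": 0},
    {"x": 0, "y": 0, "z": 0.6, "ax": 0, "ay": 0, "az": 0},
    {"x": 0, "y": 0, "z": 0.3, "ax": 0, "ay": 0, "az": 0},
    {"x": 0, "y": 0, "z": 0, "ax": 0, "ay": 0, "az": 0},
    {"x": 0, "y": 0, "z": 0, "ax": 0, "ay": 0, "az": 0},
    {"x": 0, "y": 0, "z": 0, "ax": 0, "ay": 0, "az": 0}
  ]
}}

```text
time_s: 17.1
position: [0.4623, -0.012, 0.0591]
ee_rot: [0.001, 0.711, 0.703, 0.001]
ft_force: [-0.6, -0.3, -0.5]
width: 0.0932
gripper_force: 0.0
```

```bash
python3 -c "
from h import *
go(.4624,-.0123,.058,-.6)"
```

```text
t 17.1 tcp [ 0.4623 -0.012   0.0591] yaw -0.59 tilt [ 2.1e-03 -1.0e-04 -1.0e+00] q7 0.27 w 0.0932
  before turn, units xyz [-0.01  0.    0.04]
  turn deg -0.01 az units 0.0
  after turn, units xyz [-0.01  0.    0.04]
```

Call:
{"name": "play_rows", "arguments": {
  "rows": [
    {"x": 0, "y": 0, "z": 0, "ax": 0, "ay": 0, "az": 0},
    {"x": 0, "y": 0, "z": 0, "ax": 0, "ay": 0, "az": 0},
    {"x": 0, "y": 0, "z": 0, "ax": 0, "ay": 0, "az": 0},
    {"x": 0, "y": 0, "z": 0, "ax": 0, "ay": 0, "az": 0},
    {"x": 0, "y": 0, "z": 0, "ax": 0, "ay": 0, "az": 0},
    {"x": 0, "y": 0, "z": 0, "ax": 0, "ay": 0, "az": 0},
    {"x": 0, "y": 0, "z": 0, "ax": 0, "ay": 0, "az": 0},
    {"x": 0, "y": 0, "z": 0, "ax": 0, "ay": 0, "az": 0},
    {"x": 0, "y": 0, "z": 0, "ax": 0, "ay": 0, "az": 0},
    {"x": 0, "y": 0, "z": 0, "ax": 0, "ay": 0, "az": 0},
    {"x": 0, "y": 0, "z": -0.3, "ax": 0, "ay": 0, "az": 0},
    {"x": 0, "y": 0, "z": -0.6, "ax": 0, "ay": 0, "az": 0},
    {"x": 0, "y": 0, "z": -0.9, "ax": 0, "ay": 0, "az": 0},
    {"x": 0, "y": 0, "z": -0.9, "ax": 0, "ay": 0, "az": 0},
    {"x": 0, "y": 0, "z": -0.6, "ax": 0, "ay": 0, "az": 0},
    {"x": 0, "y": 0, "z": -0.3, "ax": 0, "ay": 0, "az": 0},
    {"x": 0, "y": 0, "z": 0, "ax": 0, "ay": 0, "az": 0},
    {"x": 0, "y": 0, "z": 0, "ax": 0, "ay": 0, "az": 0}
  ],
  "fingers": 1
}}

```text
time_s: 18.9
position: [0.4608, -0.0118, 0.1657]
ee_rot: [-0.001, 0.711, 0.704, -0.001]
ft_force: [-0.4, -0.6, -0.8]
width: 0.0139
gripper_force: 30.0
```

```bash
python3 -c "
from h import *
go(.6352,-.0203,.16,-10.9)"
```

```text
t 18.9 tcp [ 0.4608 -0.0118  0.1657] yaw -0.58 tilt [-1.5e-03  1.0e-04 -1.0e+00] q7 0.19 w 0.0139
  before turn, units xyz [-0.22  5.82  0.18]
  turn deg -10.32 az units 2.25
  after turn, units xyz [0.82 5.76 0.18]
```

Call:
{"name": "play_rows", "arguments": {
  "rows": [
    {"x": 0, "y": 0, "z": 0, "ax": 0, "ay": 0, "az": 0.5},
    {"x": 0, "y": 0, "z": 0, "ax": 0, "ay": 0, "az": 0.7},
    {"x": 0, "y": 0, "z": 0, "ax": 0, "ay": 0, "az": 0.7},
    {"x": 0, "y": 0, "z": 0, "ax": 0, "ay": 0, "az": 0.35},
    {"x": 0.04, "y": 0.3, "z": 0, "ax": 0, "ay": 0, "az": 0},
    {"x": 0.08, "y": 0.56, "z": 0, "ax": 0, "ay": 0, "az": 0},
    {"x": 0.08, "y": 0.57, "z": 0, "ax": 0, "ay": 0, "az": 0},
    {"x": 0.08, "y": 0.57, "z": 0, "ax": 0, "ay": 0, "az": 0},
    {"x": 0.08, "y": 0.57, "z": 0, "ax": 0, "ay": 0, "az": 0},
    {"x": 0.08, "y": 0.57, "z": 0, "ax": 0, "ay": 0, "az": 0},
    {"x": 0.08, "y": 0.57, "z": 0, "ax": 0, "ay": 0, "az": 0},
    {"x": 0.08, "y": 0.57, "z": 0, "ax": 0, "ay": 0, "az": 0},
    {"x": 0.08, "y": 0.57, "z": 0, "ax": 0, "ay": 0, "az": 0},
    {"x": 0.08, "y": 0.57, "z": 0, "ax": 0, "ay": 0, "az": 0},
    {"x": 0.06, "y": 0.34, "z": 0, "ax": 0, "ay": 0, "az": 0},
    {"x": 0, "y": 0, "z": 0, "ax": 0, "ay": 0, "az": 0},
    {"x": 0, "y": 0, "z": 0, "ax": 0, "ay": 0, "az": 0},
    {"x": 0, "y": 0, "z": 0, "ax": 0, "ay": 0, "az": 0}
  ]
}}

```text
time_s: 20.7
position: [0.6351, -0.0206, 0.1658]
ee_rot: [-0.001, 0.771, 0.637, -0.001]
ft_force: [-0.6, -0.2, -2.3]
width: 0.014
gripper_force: 30.0
```

```bash
python3 - <<'E'
from h import *
im,d,P=look(['brick'],(.058,.072))
im,d,P=look(['mask'],(.1,.25),'w6.png')
X=P.reshape(-1,3); X=X[(abs(X[:,0]-.635)<.06)&(abs(X[:,1]+.02)<.06)]
for zb in ((.085,.15),(.17,.21)):
    Y=X[(X[:,2]>zb[0])&(X[:,2]<zb[1])]
    if len(Y)>20: print(zb,len(Y),Y[:,2].mean(),[np.round(a,4) for a in cv2.minAreaRect(Y[:,:2].astype(np.float32))])
im,d=r.get_image("scene"); P=pts("scene",d)
q=r.trace("mask","scene")[0]; X=P[q["pixels"]]; print("scene mask",q["p"],np.percentile(X[:,2],[1,5,95,99]).round(3))
go(.6354,-.0203,.122,-10.9)
E
```

```text
brick 0.77 [285. 132. 363. 246.] z [0.0641 0.0652 0.0661] mean [0.6419 0.0086] rect [ 0.6379 -0.0075] [0.0837 0.0542] 79.08
mask 0.92 [292. 179. 350. 389.] z [0.12   0.1912 0.1978] mean [ 0.6376 -0.0055] rect [ 0.635  -0.0188] [0.0764 0.0321] 79.31
(0.085, 0.15) 2120 0.12173779199193935 [array([ 0.6378, -0.0048]), array([0.0365, 0.0387]), np.float64(80.6953)]
(0.17, 0.21) 7021 0.19133591935173952 [array([ 0.6332, -0.0175]), array([0.0724, 0.0429]), np.float64(56.5076)]
scene mask 0.62 [0.107 0.111 0.171 0.195]
t 21.0 tcp [ 0.6357 -0.0205  0.1664] yaw -10.9 tilt [ 0.e+00  1.e-04 -1.e+00] q7 0.04 w 0.0137
  before turn, units xyz [ 0.   -0.01  1.48]
  turn deg 0.0 az units -0.0
  after turn, units xyz [ 0.   -0.01  1.48]
```

View pics/w6.png

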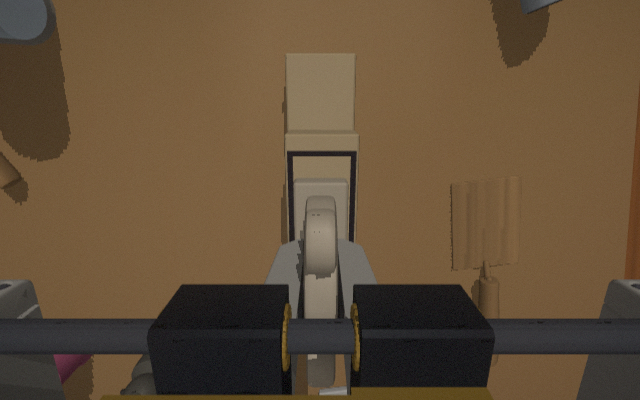

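Picture: the mask hangs straight over the brick's outline at (322,195). Lowering it now.

Call:
{"name": "play_rows", "arguments": {
  "rows": [
    {"x": 0, "y": 0, "z": 0.3, "ax": 0, "ay": 0, "az": 0},
    {"x": 0, "y": 0, "z": 0.4, "ax": 0, "ay": 0, "az": 0},
    {"x": 0, "y": 0, "z": 0.3, "ax": 0, "ay": 0, "az": 0},
    {"x": 0, "y": 0, "z": 0.15, "ax": 0, "ay": 0, "az": 0},
    {"x": 0, "y": 0, "z": 0.1, "ax": 0, "ay": 0, "az": 0},
    {"x": 0, "y": 0, "z": 0.05, "ax": 0, "ay": 0, "az": 0},
    {"x": 0, "y": 0, "z": 0, "ax": 0, "ay": 0, "az": 0},
    {"x": 0, "y": 0, "z": 0, "ax": 0, "ay": 0, "az": 0},
    {"x": 0, "y": 0, "z": 0, "ax": 0, "ay": 0, "az": 0}
  ]
}}

```text
time_s: 21.9
position: [0.6361, -0.0206, 0.1277]
ee_rot: [0.0, 0.771, 0.637, 0.0]
ft_force: [0.1, 0.9, -1.4]
width: 0.014
gripper_force: 30.0
```

Call:
{"name": "play_rows", "arguments": {
  "rows": [
    {"x": 0, "y": 0, "z": 0.04, "ax": 0, "ay": 0, "az": 0},
    {"x": 0, "y": 0, "z": 0.03, "ax": 0, "ay": 0, "az": 0},
    {"x": 0, "y": 0, "z": 0, "ax": 0, "ay": 0, "az": 0}
  ]
}}

```text
time_s: 22.2
position: [0.6357, -0.0205, 0.125]
ee_rot: [-0.0, 0.771, 0.637, -0.0]
ft_force: [-0.4, 0.9, -2.3]
width: 0.0138
gripper_force: 30.0
```

Call:
{"name": "play_rows", "arguments": {
  "rows": [
    {"x": 0, "y": 0, "z": 0.03, "ax": 0, "ay": 0, "az": 0},
    {"x": 0, "y": 0, "z": 0.02, "ax": 0, "ay": 0, "az": 0},
    {"x": 0, "y": 0, "z": 0, "ax": 0, "ay": 0, "az": 0}
  ]
}}

```text
time_s: 22.5
position: [0.636, -0.0205, 0.1247]
ee_rot: [0.0, 0.771, 0.637, 0.0]
ft_force: [-2.2, 0.9, 5.4]
width: 0.0136
gripper_force: 30.0
```

Call:
{"name": "play_rows", "arguments": {
  "rows": [
    {"x": 0, "y": 0, "z": 0.03, "ax": 0, "ay": 0, "az": 0},
    {"x": 0, "y": 0, "z": 0, "ax": 0, "ay": 0, "az": 0}
  ]
}}

```text
time_s: 22.7
position: [0.636, -0.0206, 0.1246]
ee_rot: [0.0, 0.771, 0.637, 0.0]
ft_force: [-2.8, 0.1, 9.7]
width: 0.0138
gripper_force: 30.0
```

Contact. I'll ease off, let go and rise.

Call:
{"name": "play_rows", "arguments": {
  "rows": [
    {"x": 0, "y": 0, "z": -0.04, "ax": 0, "ay": 0, "az": 0},
    {"x": 0, "y": 0, "z": 0, "ax": 0, "ay": 0, "az": 0}
  ]
}}

```text
time_s: 22.9
position: [0.636, -0.0206, 0.1247]
ee_rot: [0.0, 0.771, 0.637, 0.0]
ft_force: [-2.1, 0.5, 7.0]
width: 0.0139
gripper_force: 30.0
```

Call:
{"name": "play_rows", "arguments": {
  "rows": [
    {"x": 0, "y": 0, "z": 0, "ax": 0, "ay": 0, "az": 0},
    {"x": 0, "y": 0, "z": 0, "ax": 0, "ay": 0, "az": 0},
    {"x": 0, "y": 0, "z": 0, "ax": 0, "ay": 0, "az": 0},
    {"x": 0, "y": 0, "z": 0, "ax": 0, "ay": 0, "az": 0},
    {"x": 0, "y": 0, "z": 0, "ax": 0, "ay": 0, "az": 0},
    {"x": 0, "y": 0, "z": 0, "ax": 0, "ay": 0, "az": 0},
    {"x": 0, "y": 0, "z": 0, "ax": 0, "ay": 0, "az": 0},
    {"x": 0, "y": 0, "z": 0, "ax": 0, "ay": 0, "az": 0},
    {"x": 0, "y": 0, "z": -0.4, "ax": 0, "ay": 0, "az": 0},
    {"x": 0, "y": 0, "z": -0.9, "ax": 0, "ay": 0, "az": 0},
    {"x": 0, "y": 0, "z": -0.9, "ax": 0, "ay": 0, "az": 0},
    {"x": 0, "y": 0, "z": -0.9, "ax": 0, "ay": 0, "az": 0},
    {"x": 0, "y": 0, "z": -0.9, "ax": 0, "ay": 0, "az": 0},
    {"x": 0, "y": 0, "z": -0.4, "ax": 0, "ay": 0, "az": 0},
    {"x": 0, "y": 0, "z": 0, "ax": 0, "ay": 0, "az": 0},
    {"x": 0, "y": 0, "z": 0, "ax": 0, "ay": 0, "az": 0},
    {"x": 0, "y": 0, "z": 0, "ax": 0, "ay": 0, "az": 0}
  ],
  "fingers": -1
}}

```text
time_s: 24.6
position: [0.6349, -0.0203, 0.2542]
ee_rot: [-0.001, 0.771, 0.637, -0.001]
ft_force: [0.5, -0.3, -0.7]
width: 0.093
gripper_force: 0.0
```

```bash
python3 - <<'E'
from h import *
im,d,P=look(['brick'],(.058,.072))
im,d,P=look(['mask'],(.13,.17),'w7.png')
X=P.reshape(-1,3); X=X[(abs(X[:,0]-.635)<.06)&(abs(X[:,1]+.02)<.07)]
Y=X[(X[:,2]>.072)&(X[:,2]<.083)]; print(len(Y),Y[:,2].mean(),[np.round(a,4) for a in cv2.minAreaRect(Y[:,:2].astype(np.float32))])
go(.446,-.16,.24,0)
E
```

```text
brick 0.91 [298. 124. 354. 235.] z [0.0642 0.0652 0.0662] mean [ 0.6374 -0.0097] rect [ 0.6354 -0.0206] [0.1099 0.0541] 79.05
mask 0.66 [304. 150. 341. 253.] z [0.1479 0.1513 0.1565] mean [ 0.636  -0.0169] rect [ 0.6355 -0.02  ] [0.0776 0.015 ] 81.34
1096 0.07890030141747877 [array([ 0.6355, -0.0208]), array([0.0676, 0.0318]), np.float64(79.4481)]
t 24.8 tcp [ 0.6355 -0.0205  0.2549] yaw -10.91 tilt [-0.002 -0.    -1.   ] q7 0.01 w 0.0928
  before turn, units xyz [-5.76 -5.32  0.51]
  turn deg 10.91 az units -2.38
  after turn, units xyz [-4.65 -6.31  0.51]
```

Mask and brick are within 1 mm and 0.5°. Next, hover over the grey cat at about (0.446,-0.160).

Call:
{"name": "play_rows", "arguments": {
  "rows": [
    {"x": 0, "y": 0, "z": 0, "ax": 0, "ay": 0, "az": -0.6},
    {"x": 0, "y": 0, "z": 0, "ax": 0, "ay": 0, "az": -0.6},
    {"x": 0, "y": 0, "z": 0, "ax": 0, "ay": 0, "az": -0.6},
    {"x": 0, "y": 0, "z": 0, "ax": 0, "ay": 0, "az": -0.58},
    {"x": -0.4, "y": -0.5, "z": 0, "ax": 0, "ay": 0, "az": 0},
    {"x": -0.5, "y": -0.7, "z": 0, "ax": 0, "ay": 0, "az": 0},
    {"x": -0.5, "y": -0.7, "z": 0, "ax": 0, "ay": 0, "az": 0},
    {"x": -0.5, "y": -0.7, "z": 0, "ax": 0, "ay": 0, "az": 0},
    {"x": -0.5, "y": -0.7, "z": 0, "ax": 0, "ay": 0, "az": 0},
    {"x": -0.5, "y": -0.7, "z": 0, "ax": 0, "ay": 0, "az": 0},
    {"x": -0.5, "y": -0.7, "z": 0, "ax": 0, "ay": 0, "az": 0},
    {"x": -0.5, "y": -0.7, "z": 0, "ax": 0, "ay": 0, "az": 0},
    {"x": -0.5, "y": -0.6, "z": 0.2, "ax": 0, "ay": 0, "az": 0},
    {"x": -0.25, "y": -0.3, "z": 0.3, "ax": 0, "ay": 0, "az": 0},
    {"x": 0, "y": 0, "z": 0, "ax": 0, "ay": 0, "az": 0},
    {"x": 0, "y": 0, "z": 0, "ax": 0, "ay": 0, "az": 0},
    {"x": 0, "y": 0, "z": 0, "ax": 0, "ay": 0, "az": 0}
  ]
}}

```text
time_s: 26.5
position: [0.4482, -0.1591, 0.2409]
ee_rot: [0.0, 0.706, 0.708, 0.0]
ft_force: [0.0, 0.4, 0.1]
width: 0.093
gripper_force: 0.0
```

```bash
cat >> h.py <<'E'
def circ(P,cx,cy,R,zb):
    "least squares circle of known radius? free radius, via cv2.minEnclosingCircle + rect"
    X=P.reshape(-1,3); X=X[(np.hypot(X[:,0]-cx,X[:,1]-cy)<R)&(X[:,2]>zb[0])&(X[:,2]<zb[1])]
    if len(X)>10: print(zb,len(X),"mec",cv2.minEnclosingCircle(X[:,:2].astype(np.float32)),"mean",X.mean(0).round(4))
E
python3 - <<'E'
from h import *
im,d,P=look(['cat'],(.05,.1),'w8.png')
for zb in ((.004,.011),(.04,.05),(.055,.08),(.08,.1)): circ(P,.446,-.16,.04,zb)
go(.446,-.16,.036,0)
E
```

```text
cat 0.9 [181. 132. 243. 185.] z [0.0519 0.0774 0.0834] mean [ 0.3393 -0.1406] rect [ 0.3358 -0.1424] [0.0334 0.0366] 62.72
cat 0.89 [294. 153. 344. 210.] z [0.0636 0.0777 0.0836] mean [ 0.4431 -0.1623] rect [ 0.4427 -0.1645] [0.0359 0.0369] 62.89
(0.004, 0.011) 110 mec ((0.44209009408950806, -0.1530623435974121), 0.028554579243063927) mean [ 0.4418 -0.1489  0.009 ]
(0.04, 0.05) 299 mec ((0.4435572624206543, -0.16636763513088226), 0.02195516601204872) mean [ 0.4457 -0.1543  0.0476]
(0.055, 0.08) 659 mec ((0.4419803023338318, -0.16572554409503937), 0.01924736425280571) mean [ 0.4426 -0.1616  0.0742]
(0.08, 0.1) 440 mec ((0.44175446033477783, -0.1655026376247406), 0.014655002392828465) mean [ 0.4434 -0.1656  0.0832]
t 26.6 tcp [ 0.4479 -0.1592  0.241 ] yaw 0.12 tilt [ 6.e-04  0.e+00 -1.e+00] q7 0.48 w 0.093
  before turn, units xyz [-0.03 -0.07  6.83]
  turn deg -0.12 az units 0.03
  after turn, units xyz [-0.03 -0.07  6.83]
```

View pics/w8.png

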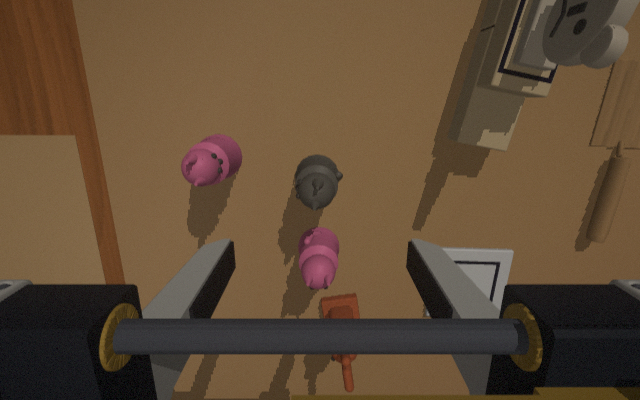

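Picture: the grey cat is at (318,183), with the pink look-alikes at (212,160) and (320,260). The one between the fingers' line is the grey one I want.

Call:
{"name": "play_rows", "arguments": {
  "rows": [
    {"x": -0.21, "y": -0.16, "z": 0.4, "ax": 0, "ay": 0, "az": 0},
    {"x": 0, "y": 0, "z": 0.9, "ax": 0, "ay": 0, "az": 0},
    {"x": 0, "y": 0, "z": 0.9, "ax": 0, "ay": 0, "az": 0},
    {"x": 0, "y": 0, "z": 0.9, "ax": 0, "ay": 0, "az": 0},
    {"x": 0, "y": 0, "z": 0.9, "ax": 0, "ay": 0, "az": 0},
    {"x": 0, "y": 0, "z": 0.9, "ax": 0, "ay": 0, "az": 0},
    {"x": 0, "y": 0, "z": 0.8, "ax": 0, "ay": 0, "az": 0},
    {"x": 0, "y": 0, "z": 0.5, "ax": 0, "ay": 0, "az": 0},
    {"x": 0, "y": 0, "z": 0.3, "ax": 0, "ay": 0, "az": 0},
    {"x": 0, "y": 0, "z": 0.15, "ax": 0, "ay": 0, "az": 0},
    {"x": 0, "y": 0, "z": 0, "ax": 0, "ay": 0, "az": 0},
    {"x": 0, "y": 0, "z": 0, "ax": 0, "ay": 0, "az": 0},
    {"x": 0, "y": 0, "z": 0, "ax": 0, "ay": 0, "az": 0}
  ]
}}

```text
time_s: 27.9
position: [0.4426, -0.1665, 0.0422]
ee_rot: [0.001, 0.707, 0.707, 0.0]
ft_force: [-0.5, -0.2, 0.4]
width: 0.0928
gripper_force: 0.0
```

```bash
python3 -c "
from h import *
go(.443,-.1655,.040,0)"
```

```text
t 27.9 tcp [ 0.4426 -0.1665  0.0422] yaw 0.01 tilt [ 1.5e-03 -6.0e-04 -1.0e+00] q7 0.65 w 0.0928
  before turn, units xyz [0.03 0.01 0.07]
  turn deg -0.01 az units 0.0
  after turn, units xyz [0.03 0.01 0.07]
```

Call:
{"name": "play_rows", "arguments": {
  "rows": [
    {"x": 0, "y": 0, "z": 0.07, "ax": 0, "ay": 0, "az": 0},
    {"x": 0, "y": 0, "z": 0, "ax": 0, "ay": 0, "az": 0},
    {"x": 0, "y": 0, "z": 0, "ax": 0, "ay": 0, "az": 0},
    {"x": 0, "y": 0, "z": 0, "ax": 0, "ay": 0, "az": 0},
    {"x": 0, "y": 0, "z": 0, "ax": 0, "ay": 0, "az": 0},
    {"x": 0, "y": 0, "z": 0, "ax": 0, "ay": 0, "az": 0},
    {"x": 0, "y": 0, "z": 0, "ax": 0, "ay": 0, "az": 0},
    {"x": 0, "y": 0, "z": 0, "ax": 0, "ay": 0, "az": 0},
    {"x": 0, "y": 0, "z": 0, "ax": 0, "ay": 0, "az": 0},
    {"x": 0, "y": 0, "z": -0.2, "ax": 0, "ay": 0, "az": 0},
    {"x": 0, "y": 0, "z": -0.5, "ax": 0, "ay": 0, "az": 0},
    {"x": 0, "y": 0, "z": -0.9, "ax": 0, "ay": 0, "az": 0},
    {"x": 0, "y": 0, "z": -0.9, "ax": 0, "ay": 0, "az": 0},
    {"x": 0, "y": 0, "z": -0.9, "ax": 0, "ay": 0, "az": 0},
    {"x": 0, "y": 0, "z": -0.9, "ax": 0, "ay": 0, "az": 0},
    {"x": 0, "y": 0, "z": -0.7, "ax": 0, "ay": 0, "az": 0},
    {"x": 0, "y": 0, "z": -0.3, "ax": 0, "ay": 0, "az": 0},
    {"x": 0, "y": 0, "z": 0, "ax": 0, "ay": 0, "az": 0},
    {"x": 0, "y": 0, "z": 0, "ax": 0, "ay": 0, "az": 0}
  ],
  "fingers": 1
}}

```text
time_s: 29.8
position: [0.4413, -0.1659, 0.1976]
ee_rot: [-0.001, 0.707, 0.707, -0.0]
ft_force: [-0.2, 0.2, -1.3]
width: 0.043
gripper_force: 30.0
```

```bash
python3 -c "
from h import *
go(.635,.260,.2,0)"
```

```text
t 29.8 tcp [ 0.4413 -0.1659  0.1976] yaw 0.01 tilt [-1.9e-03  7.0e-04 -1.0e+00] q7 0.53 w 0.043
  before turn, units xyz [14.2   6.46 -0.08]
  turn deg -0.01 az units 0.0
  after turn, units xyz [14.2   6.46 -0.08]
```

Call:
{"name": "play_rows", "arguments": {
  "rows": [
    {"x": 0.4, "y": 0.2, "z": 0, "ax": 0, "ay": 0, "az": 0},
    {"x": 0.84, "y": 0.38, "z": 0, "ax": 0, "ay": 0, "az": 0},
    {"x": 0.84, "y": 0.38, "z": 0, "ax": 0, "ay": 0, "az": 0},
    {"x": 0.84, "y": 0.38, "z": 0, "ax": 0, "ay": 0, "az": 0},
    {"x": 0.84, "y": 0.38, "z": 0, "ax": 0, "ay": 0, "az": 0},
    {"x": 0.84, "y": 0.38, "z": 0, "ax": 0, "ay": 0, "az": 0},
    {"x": 0.84, "y": 0.38, "z": 0, "ax": 0, "ay": 0, "az": 0},
    {"x": 0.84, "y": 0.38, "z": 0, "ax": 0, "ay": 0, "az": 0},
    {"x": 0.84, "y": 0.38, "z": 0, "ax": 0, "ay": 0, "az": 0},
    {"x": 0.84, "y": 0.38, "z": 0, "ax": 0, "ay": 0, "az": 0},
    {"x": 0.84, "y": 0.38, "z": 0, "ax": 0, "ay": 0, "az": 0},
    {"x": 0.84, "y": 0.38, "z": 0, "ax": 0, "ay": 0, "az": 0},
    {"x": 0.84, "y": 0.38, "z": 0, "ax": 0, "ay": 0, "az": 0},
    {"x": 0.84, "y": 0.38, "z": 0, "ax": 0, "ay": 0, "az": 0},
    {"x": 0.84, "y": 0.38, "z": 0, "ax": 0, "ay": 0, "az": 0},
    {"x": 0.84, "y": 0.38, "z": 0, "ax": 0, "ay": 0, "az": 0},
    {"x": 0.84, "y": 0.38, "z": 0, "ax": 0, "ay": 0, "az": 0},
    {"x": 0.36, "y": 0.18, "z": 0, "ax": 0, "ay": 0, "az": 0},
    {"x": 0, "y": 0, "z": 0, "ax": 0, "ay": 0, "az": 0},
    {"x": 0, "y": 0, "z": 0, "ax": 0, "ay": 0, "az": 0}
  ]
}}

```text
time_s: 31.8
position: [0.6349, 0.2596, 0.1967]
ee_rot: [-0.0, 0.707, 0.707, -0.002]
ft_force: [-0.6, -0.3, -0.6]
width: 0.0433
gripper_force: 30.0
```

```bash
python3 - <<'E'
from h import *
im,d,P=look(['tile_round'],(.003,.014),'w9.png')
look(['cat'],(.1,.3))
X=P.reshape(-1,3); X=X[(abs(X[:,0]-.635)<.07)&(abs(X[:,1]-.26)<.07)&(X[:,2]>.0055)&(X[:,2]<.014)]
print([np.round(a,4) for a in cv2.minAreaRect(X[:,:2].astype(np.float32))])
circ(P,.635,.26,.05,(.1,.25))
im,d=r.get_image("scene"); Q=pts("scene",d)
for q in r.trace("cat","scene")[:3]:
    X=Q[q["pixels"]]; print("scene cat",round(q["p"],2),np.median(X,0).round(3),np.percentile(X[:,2],[1,5,95,99]).round(3))
go(.635,.260,.05,0)
E
```

```text
tile_round 0.71 [270. 134. 369. 226.] z [0.0083 0.0092 0.0101] mean [0.6347 0.2683] rect [0.6342 0.2601] [0.0961 0.0941] 3.36
cat 0.73 [269. 204. 377. 382.] z [0.1714 0.2097 0.2385] mean [0.635  0.2714] rect [0.6355 0.2644] [0.0385 0.0453] 62.26
[array([0.6339, 0.259 ]), array([0.096 , 0.0959]), np.float64(4.1739)]
(0.1, 0.25) 16231 mec ((0.6343839168548584, 0.2674805521965027), 0.03781093284487724) mean [0.6342 0.2704 0.2119]
scene cat 0.94 [0.648 0.243 0.192] [0.159 0.162 0.23  0.234]
scene cat 0.72 [ 0.351 -0.145  0.045] [0.002 0.007 0.083 0.089]
scene cat 0.61 [ 0.461 -0.254  0.044] [0.002 0.006 0.083 0.09 ]
t 32.1 tcp [0.6358 0.2588 0.1986] yaw -0.07 tilt [ 0.e+00 -2.e-04 -1.e+00] q7 -0.22 w 0.0434
  before turn, units xyz [ 0.04 -0.03  4.95]
  turn deg 0.07 az units -0.02
  after turn, units xyz [ 0.04 -0.03  4.95]
```

View pics/w9.png

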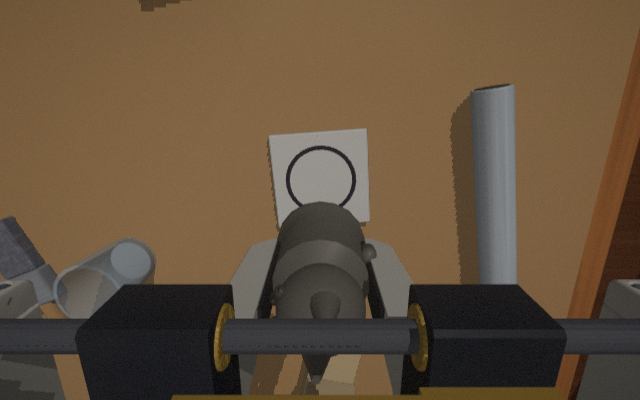

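Picture: the grey cat is held upright in front of the circle tile at (320,180). Tile centre is (0.634,0.2595). Tumbler at (105,275) and rod at (495,190) are both clear.

Call:
{"name": "play_rows", "arguments": {
  "rows": [
    {"x": 0, "y": -0.03, "z": 0.4, "ax": 0, "ay": 0, "az": 0},
    {"x": 0, "y": 0, "z": 0.8, "ax": 0, "ay": 0, "az": 0},
    {"x": 0, "y": 0, "z": 0.9, "ax": 0, "ay": 0, "az": 0},
    {"x": 0, "y": 0, "z": 0.9, "ax": 0, "ay": 0, "az": 0},
    {"x": 0, "y": 0, "z": 0.7, "ax": 0, "ay": 0, "az": 0},
    {"x": 0, "y": 0, "z": 0.5, "ax": 0, "ay": 0, "az": 0},
    {"x": 0, "y": 0, "z": 0.3, "ax": 0, "ay": 0, "az": 0},
    {"x": 0, "y": 0, "z": 0.15, "ax": 0, "ay": 0, "az": 0},
    {"x": 0, "y": 0, "z": 0.05, "ax": 0, "ay": 0, "az": 0},
    {"x": 0, "y": 0, "z": 0, "ax": 0, "ay": 0, "az": 0},
    {"x": 0, "y": 0, "z": 0, "ax": 0, "ay": 0, "az": 0},
    {"x": 0, "y": 0, "z": 0, "ax": 0, "ay": 0, "az": 0}
  ]
}}

```text
time_s: 33.3
position: [0.6354, 0.2599, 0.0582]
ee_rot: [0.0, 0.707, 0.707, 0.001]
ft_force: [0.3, -0.5, -1.3]
width: 0.0432
gripper_force: 30.0
```

Call:
{"name": "play_rows", "arguments": {
  "rows": [
    {"x": 0, "y": 0, "z": 0.05, "ax": 0, "ay": 0, "az": 0},
    {"x": 0, "y": 0, "z": 0.04, "ax": 0, "ay": 0, "az": 0},
    {"x": 0, "y": 0, "z": 0, "ax": 0, "ay": 0, "az": 0}
  ]
}}

```text
time_s: 33.6
position: [0.6347, 0.2596, 0.0544]
ee_rot: [-0.0, 0.707, 0.707, -0.0]
ft_force: [-0.3, 0.9, -1.0]
width: 0.0429
gripper_force: 30.0
```

Call:
{"name": "play_rows", "arguments": {
  "rows": [
    {"x": 0, "y": 0, "z": 0.05, "ax": 0, "ay": 0, "az": 0},
    {"x": 0, "y": 0, "z": 0.04, "ax": 0, "ay": 0, "az": 0},
    {"x": 0, "y": 0, "z": 0, "ax": 0, "ay": 0, "az": 0}
  ]
}}

```text
time_s: 33.9
position: [0.6347, 0.2596, 0.0516]
ee_rot: [-0.0, 0.707, 0.707, -0.0]
ft_force: [0.2, -0.3, -1.1]
width: 0.0433
gripper_force: 30.0
```

Call:
{"name": "play_rows", "arguments": {
  "rows": [
    {"x": 0, "y": 0, "z": 0.03, "ax": 0, "ay": 0, "az": 0},
    {"x": 0, "y": 0, "z": 0.03, "ax": 0, "ay": 0, "az": 0},
    {"x": 0, "y": 0, "z": 0, "ax": 0, "ay": 0, "az": 0}
  ]
}}

```text
time_s: 34.2
position: [0.6348, 0.2596, 0.05]
ee_rot: [-0.0, 0.707, 0.707, -0.0]
ft_force: [0.1, 0.5, -1.9]
width: 0.0431
gripper_force: 30.0
```

Call:
{"name": "play_rows", "arguments": {
  "rows": [
    {"x": 0, "y": 0, "z": 0.03, "ax": 0, "ay": 0, "az": 0},
    {"x": 0, "y": 0, "z": 0.02, "ax": 0, "ay": 0, "az": 0},
    {"x": 0, "y": 0, "z": 0, "ax": 0, "ay": 0, "az": 0}
  ]
}}

```text
time_s: 34.5
position: [0.6349, 0.2596, 0.0485]
ee_rot: [-0.0, 0.707, 0.707, -0.0]
ft_force: [0.2, -0.9, -1.8]
width: 0.0433
gripper_force: 30.0
```

Call:
{"name": "play_rows", "arguments": {
  "rows": [
    {"x": 0, "y": 0, "z": 0.03, "ax": 0, "ay": 0, "az": 0},
    {"x": 0, "y": 0, "z": 0, "ax": 0, "ay": 0, "az": 0}
  ]
}}

```text
time_s: 34.7
position: [0.6349, 0.2596, 0.0476]
ee_rot: [-0.0, 0.707, 0.707, -0.0]
ft_force: [0.7, 0.8, -2.3]
width: 0.0434
gripper_force: 30.0
```

Call:
{"name": "play_rows", "arguments": {
  "rows": [
    {"x": 0, "y": 0, "z": 0.03, "ax": 0, "ay": 0, "az": 0},
    {"x": 0, "y": 0, "z": 0, "ax": 0, "ay": 0, "az": 0}
  ]
}}

```text
time_s: 34.9
position: [0.6349, 0.2597, 0.0475]
ee_rot: [-0.0, 0.707, 0.707, 0.0]
ft_force: [-1.8, -0.7, 3.5]
width: 0.0434
gripper_force: 30.0
```

Call:
{"name": "play_rows", "arguments": {
  "rows": [
    {"x": 0, "y": 0, "z": 0.03, "ax": 0, "ay": 0, "az": 0},
    {"x": 0, "y": 0, "z": 0, "ax": 0, "ay": 0, "az": 0}
  ]
}}

```text
time_s: 35.1
position: [0.635, 0.2597, 0.0475]
ee_rot: [-0.0, 0.707, 0.707, 0.0]
ft_force: [-3.4, -1.1, 7.3]
width: 0.0435
gripper_force: 30.0
```

Contact. I'll ease off, let go and rise.

Call:
{"name": "play_rows", "arguments": {
  "rows": [
    {"x": 0, "y": 0, "z": -0.03, "ax": 0, "ay": 0, "az": 0},
    {"x": 0, "y": 0, "z": 0, "ax": 0, "ay": 0, "az": 0}
  ]
}}

```text
time_s: 35.3
position: [0.6349, 0.2596, 0.0475]
ee_rot: [-0.0, 0.707, 0.707, 0.0]
ft_force: [-2.6, -0.6, 4.9]
width: 0.0436
gripper_force: 30.0
```

Call:
{"name": "play_rows", "arguments": {
  "rows": [
    {"x": 0, "y": 0, "z": 0, "ax": 0, "ay": 0, "az": 0},
    {"x": 0, "y": 0, "z": 0, "ax": 0, "ay": 0, "az": 0},
    {"x": 0, "y": 0, "z": 0, "ax": 0, "ay": 0, "az": 0},
    {"x": 0, "y": 0, "z": 0, "ax": 0, "ay": 0, "az": 0},
    {"x": 0, "y": 0, "z": 0, "ax": 0, "ay": 0, "az": 0},
    {"x": 0, "y": 0, "z": 0, "ax": 0, "ay": 0, "az": 0},
    {"x": 0, "y": 0, "z": 0, "ax": 0, "ay": 0, "az": 0},
    {"x": 0, "y": 0, "z": -0.4, "ax": 0, "ay": 0, "az": 0},
    {"x": 0, "y": 0, "z": -0.9, "ax": 0, "ay": 0, "az": 0},
    {"x": 0, "y": 0, "z": -0.9, "ax": 0, "ay": 0, "az": 0},
    {"x": 0, "y": 0, "z": -0.9, "ax": 0, "ay": 0, "az": 0},
    {"x": 0, "y": 0, "z": -0.9, "ax": 0, "ay": 0, "az": 0},
    {"x": 0, "y": 0, "z": -0.9, "ax": 0, "ay": 0, "az": 0},
    {"x": 0, "y": 0, "z": -0.9, "ax": 0, "ay": 0, "az": 0},
    {"x": 0, "y": 0, "z": -0.7, "ax": 0, "ay": 0, "az": 0},
    {"x": 0, "y": 0, "z": -0.3, "ax": 0, "ay": 0, "az": 0},
    {"x": 0, "y": 0, "z": 0, "ax": 0, "ay": 0, "az": 0},
    {"x": 0, "y": 0, "z": 0, "ax": 0, "ay": 0, "az": 0}
  ],
  "fingers": -1
}}

```text
time_s: 37.1
position: [0.6344, 0.2595, 0.25]
ee_rot: [-0.0, 0.707, 0.707, -0.001]
ft_force: [-0.2, 0.2, -0.4]
width: 0.0929
gripper_force: 0.0
```

```bash
python3 - <<'E'
from h import *
im,d,P=look(['tile_round'],(.003,.012),'w10.png')
for zb in ((.013,.02),(.05,.057),(.06,.09)): circ(P,.634,.26,.04,zb)
# hare from first pictures
for n in ("top","scene"):
    t=np.load(f"pics/{n}0.npz"); Q=t["P"].reshape(-1,3)
    Y=Q[(abs(Q[:,0]-.48)<.06)&(abs(Q[:,1]+.34)<.07)]
    for zb in ((.009,.016),(.02,.055),(.055,.08)):
        Z=Y[(Y[:,2]>zb[0])&(Y[:,2]<zb[1])]; 
        if len(Z)>8: print(n,zb,len(Z),[np.round(a,4) for a in cv2.minAreaRect(Z[:,:2].astype(np.float32))])
go(.475,-.335,.26,0)
E
```

```text
tile_round 0.79 [275. 124. 362. 213.] z [0.0081 0.0092 0.0102] mean [0.6335 0.2641] rect [0.6339 0.2586] [0.0977 0.0964] 4.07
tile_round 0.42 [ 92. 221. 175. 293.] z [0.0044 0.0084 0.0114] mean [0.4411 0.1806] rect [0.4295 0.1735] [0.0471 0.0419] 5.1
(0.013, 0.02) 153 mec ((0.633899986743927, 0.2606399655342102), 0.02456507831811905) mean [0.6311 0.2761 0.0181]
(0.05, 0.057) 198 mec ((0.6344155073165894, 0.2596742808818817), 0.021963633596897125) mean [0.6365 0.2715 0.0553]
(0.06, 0.09) 874 mec ((0.632947564125061, 0.2598767578601837), 0.01907786913216114) mean [0.6334 0.2635 0.0836]
top (0.009, 0.016) 86 [array([ 0.4849, -0.3262]), array([0.0809, 0.0568]), np.float64(25.0523)]
top (0.02, 0.055) 38 [array([ 0.4719, -0.3335]), array([0.032 , 0.0168]), np.float64(28.3146)]
top (0.055, 0.08) 66 [array([ 0.4685, -0.3116]), array([0.0337, 0.0867]), np.float64(8.1795)]
scene (0.009, 0.016) 139 [array([ 0.4732, -0.319 ]), array([0.0466, 0.0992]), np.float64(9.5316)]
scene (0.02, 0.055) 165 [array([ 0.4718, -0.3127]), array([0.0247, 0.0983]), np.float64(20.9312)]
scene (0.055, 0.08) 128 [array([ 0.4685, -0.3134]), array([0.0289, 0.0981]), np.float64(19.4464)]
t 37.2 tcp [0.6341 0.2595 0.2491] yaw 0.0 tilt [-0.0031 -0.0011 -1.    ] q7 -0.24 w 0.093
  before turn, units xyz [-19.82  -5.31  -0.32]
  turn deg -0.0 az units 0.0
  after turn, units xyz [-19.82  -5.3   -0.32]
```

The cat is centred within 1.5 mm. Next, the hare.

Call:
{"name": "play_rows", "arguments": {
  "rows": [
    {"x": -0.5, "y": -0.15, "z": -0.2, "ax": 0, "ay": 0, "az": 0},
    {"x": -0.97, "y": -0.26, "z": -0.1, "ax": 0, "ay": 0, "az": 0},
    {"x": -0.97, "y": -0.26, "z": 0, "ax": 0, "ay": 0, "az": 0},
    {"x": -0.97, "y": -0.26, "z": 0, "ax": 0, "ay": 0, "az": 0},
    {"x": -0.97, "y": -0.26, "z": 0, "ax": 0, "ay": 0, "az": 0},
    {"x": -0.97, "y": -0.26, "z": 0, "ax": 0, "ay": 0, "az": 0},
    {"x": -0.97, "y": -0.26, "z": 0, "ax": 0, "ay": 0, "az": 0},
    {"x": -0.97, "y": -0.26, "z": 0, "ax": 0, "ay": 0, "az": 0},
    {"x": -0.97, "y": -0.26, "z": 0, "ax": 0, "ay": 0, "az": 0},
    {"x": -0.97, "y": -0.26, "z": 0, "ax": 0, "ay": 0, "az": 0},
    {"x": -0.97, "y": -0.26, "z": 0, "ax": 0, "ay": 0, "az": 0},
    {"x": -0.97, "y": -0.26, "z": 0, "ax": 0, "ay": 0, "az": 0},
    {"x": -0.97, "y": -0.26, "z": 0, "ax": 0, "ay": 0, "az": 0},
    {"x": -0.97, "y": -0.26, "z": 0, "ax": 0, "ay": 0, "az": 0},
    {"x": -0.97, "y": -0.26, "z": 0, "ax": 0, "ay": 0, "az": 0},
    {"x": -0.97, "y": -0.26, "z": 0, "ax": 0, "ay": 0, "az": 0},
    {"x": -0.97, "y": -0.26, "z": 0, "ax": 0, "ay": 0, "az": 0},
    {"x": -0.97, "y": -0.26, "z": 0, "ax": 0, "ay": 0, "az": 0},
    {"x": -0.97, "y": -0.26, "z": 0, "ax": 0, "ay": 0, "az": 0},
    {"x": -0.97, "y": -0.26, "z": 0, "ax": 0, "ay": 0, "az": 0}
  ]
}}

```text
time_s: 39.2
position: [0.4804, -0.31, 0.2598]
ee_rot: [-0.0, 0.708, 0.707, -0.0]
ft_force: [0.6, 0.1, -0.3]
width: 0.093
gripper_force: 0.0
```

Call:
{"name": "play_rows", "arguments": {
  "rows": [
    {"x": -0.6, "y": -0.15, "z": 0, "ax": 0, "ay": 0, "az": 0},
    {"x": -0.3, "y": -0.1, "z": 0, "ax": 0, "ay": 0, "az": 0},
    {"x": 0, "y": 0, "z": 0, "ax": 0, "ay": 0, "az": 0},
    {"x": 0, "y": 0, "z": 0, "ax": 0, "ay": 0, "az": 0},
    {"x": 0, "y": 0, "z": 0, "ax": 0, "ay": 0, "az": 0}
  ]
}}

```text
time_s: 39.7
position: [0.4754, -0.3336, 0.2597]
ee_rot: [-0.0, 0.706, 0.708, 0.0]
ft_force: [-0.4, -0.3, -1.6]
width: 0.0931
gripper_force: 0.0
```

```bash
python3 - <<'E'
from h import *
im,d,P=look(['hare'],(.0,.11),'w11.png')
look(['tile_square'],(.004,.013))
X=P.reshape(-1,3); q=r.trace("hare","wrist")[0]
Y=P[q["pixels"]]
print(np.percentile(Y,[2,50,98],axis=0).round(3))
for zb in ((.009,.016),(.02,.055),(.057,.064),(.064,.085),(.085,.11)):
    Z=Y[(Y[:,2]>zb[0])&(Y[:,2]<zb[1])]
    if len(Z)>8: print(zb,len(Z),[np.round(a,4) for a in cv2.minAreaRect(Z[:,:2].astype(np.float32))],Z.mean(0).round(4))
go(.475,-.335,.26,0)
E
```

```text
hare 0.69 [298. 157. 341. 235.] z [0.0125 0.0729 0.1014] mean [ 0.4744 -0.3416] rect [ 0.4776 -0.3703] [0.0488 0.0952] 9.35
tile_square 0.74 [411.  97. 507. 184.] z [0.0082 0.0092 0.0103] mean [ 0.6323 -0.3024] rect [ 0.6331 -0.3044] [0.0962 0.0963] 88.23Traceback (most recent call last):
  File "<stdin>", line 4, in <module>
IndexError: list index out of range
```

View pics/w11.png

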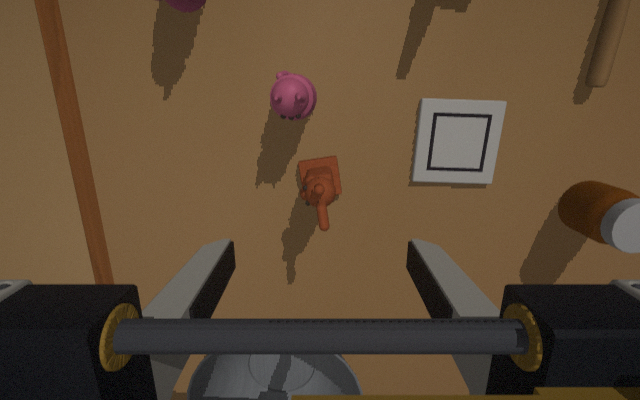

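Picture: the hare is at (320,185) with its foot showing at (320,172). The pink cat is at (292,95), the square tile at (459,140), and the bowl and jar are off to the sides.

```bash
python3 - <<'E'
from h import *
for k in range(2):
    C=cam("wrist"); im,d=r.get_image("wrist"); P=pts("wrist",d,C)
    i=im.astype(int); m=(i[...,0]>1.8*i[...,1])&(i[...,2]<.45*i[...,0])&(d>0)
    m&=(abs(P[...,0]-.475)<.06)&(abs(P[...,1]+.34)<.07)&(P[...,2]>.004)
    Y=P[m]
    for zb in ((.0095,.016),(.02,.055),(.057,.066),(.066,.085),(.085,.11)):
        Z=Y[(Y[:,2]>zb[0])&(Y[:,2]<zb[1])]
        if len(Z)>8: print(zb,len(Z),[np.round(a,4) for a in cv2.minAreaRect(Z[:,:2].astype(np.float32))],Z.mean(0).round(4))
go(.475,-.335,.26,0)
E
```

```text
(0.0095, 0.016) 554 [array([ 0.4741, -0.345 ]), array([0.0449, 0.0441]), np.float64(8.347)] [ 0.476  -0.3352  0.0131]
(0.02, 0.055) 155 [array([ 0.4723, -0.3338]), array([0.0296, 0.0059]), np.float64(8.4326)] [ 0.4733 -0.3317  0.039 ]
(0.057, 0.066) 81 [array([ 0.4729, -0.3353]), array([0.0276, 0.0089]), np.float64(4.9624)] [ 0.4736 -0.334   0.059 ]
(0.066, 0.085) 419 [array([ 0.4718, -0.343 ]), array([0.035 , 0.0256]), np.float64(7.5816)] [ 0.4735 -0.3402  0.0795]
(0.085, 0.11) 433 [array([ 0.4739, -0.3519]), array([0.043 , 0.0174]), np.float64(87.7658)] [ 0.4758 -0.3517  0.0979]
(0.0095, 0.016) 548 [array([ 0.4741, -0.345 ]), array([0.0447, 0.044 ]), np.float64(9.0299)] [ 0.4762 -0.3351  0.0131]
(0.02, 0.055) 148 [array([ 0.4732, -0.3325]), array([0.0284, 0.0053]), np.float64(0.9333)] [ 0.4732 -0.3316  0.0384]
(0.057, 0.066) 75 [array([ 0.4728, -0.3351]), array([0.0275, 0.0081]), np.float64(4.1664)] [ 0.4748 -0.3338  0.0588]
(0.066, 0.085) 426 [array([ 0.4717, -0.3428]), array([0.0351, 0.0247]), np.float64(6.1365)] [ 0.4739 -0.3404  0.0794]
(0.085, 0.11) 438 [array([ 0.4765, -0.3517]), array([0.0163, 0.0435]), np.float64(17.4617)] [ 0.4756 -0.3512  0.0978]
t 40.05 tcp [ 0.475  -0.3349  0.2599] yaw 0.04 tilt [ 0. -0. -1.] q7 0.79 w 0.0929
  before turn, units xyz [-0.  0. -0.]
  turn deg -0.04 az units 0.01
  after turn, units xyz [-0.  0. -0.]
```

Call:
{"name": "play_rows", "arguments": {
  "rows": [
    {"x": 0, "y": 0, "z": 0, "ax": 0, "ay": 0, "az": -0.6},
    {"x": 0, "y": 0, "z": 0, "ax": 0, "ay": 0, "az": -0.7},
    {"x": 0, "y": 0, "z": 0, "ax": 0, "ay": 0, "az": -0.58},
    {"x": -0.34, "y": -0.08, "z": 0.5, "ax": 0, "ay": 0, "az": 0},
    {"x": 0, "y": 0, "z": 0.9, "ax": 0, "ay": 0, "az": 0},
    {"x": 0, "y": 0, "z": 0.9, "ax": 0, "ay": 0, "az": 0},
    {"x": 0, "y": 0, "z": 0.9, "ax": 0, "ay": 0, "az": 0},
    {"x": 0, "y": 0, "z": 0.9, "ax": 0, "ay": 0, "az": 0},
    {"x": 0, "y": 0, "z": 0.9, "ax": 0, "ay": 0, "az": 0},
    {"x": 0, "y": 0, "z": 0.8, "ax": 0, "ay": 0, "az": 0},
    {"x": 0, "y": 0, "z": 0.5, "ax": 0, "ay": 0, "az": 0},
    {"x": 0, "y": 0, "z": 0.3, "ax": 0, "ay": 0, "az": 0},
    {"x": 0, "y": 0, "z": 0.2, "ax": 0, "ay": 0, "az": 0},
    {"x": 0, "y": 0, "z": 0, "ax": 0, "ay": 0, "az": 0},
    {"x": 0, "y": 0, "z": 0, "ax": 0, "ay": 0, "az": 0},
    {"x": 0, "y": 0, "z": 0, "ax": 0, "ay": 0, "az": 0}
  ]
}}

```text
time_s: 41.65
position: [0.4744, -0.3461, 0.0567]
ee_rot: [0.001, 0.652, 0.758, 0.0]
ft_force: [0.4, 0.4, -0.6]
width: 0.0931
gripper_force: 0.0
```

```bash
python3 -c "
from h import *
go(.4741,-.3453,.054,8.6)"
```

```text
t 41.65 tcp [ 0.4744 -0.3461  0.0567] yaw 8.61 tilt [ 0.0014 -0.0011 -1.    ] q7 1.02 w 0.0931
  before turn, units xyz [ 0.03 -0.01  0.09]
  turn deg -0.01 az units 0.0
  after turn, units xyz [ 0.03 -0.01  0.09]
```

Call:
{"name": "play_rows", "arguments": {
  "rows": [
    {"x": 0, "y": 0, "z": 0, "ax": 0, "ay": 0, "az": 0},
    {"x": 0, "y": 0, "z": 0, "ax": 0, "ay": 0, "az": 0},
    {"x": 0, "y": 0, "z": 0, "ax": 0, "ay": 0, "az": 0},
    {"x": 0, "y": 0, "z": 0, "ax": 0, "ay": 0, "az": 0},
    {"x": 0, "y": 0, "z": 0, "ax": 0, "ay": 0, "az": 0},
    {"x": 0, "y": 0, "z": 0, "ax": 0, "ay": 0, "az": 0},
    {"x": 0, "y": 0, "z": 0, "ax": 0, "ay": 0, "az": 0},
    {"x": 0, "y": 0, "z": 0, "ax": 0, "ay": 0, "az": 0},
    {"x": 0, "y": 0, "z": 0, "ax": 0, "ay": 0, "az": 0},
    {"x": 0, "y": 0, "z": 0, "ax": 0, "ay": 0, "az": 0},
    {"x": 0, "y": 0, "z": -0.2, "ax": 0, "ay": 0, "az": 0},
    {"x": 0, "y": 0, "z": -0.5, "ax": 0, "ay": 0, "az": 0},
    {"x": 0, "y": 0, "z": -0.9, "ax": 0, "ay": 0, "az": 0},
    {"x": 0, "y": 0, "z": -0.9, "ax": 0, "ay": 0, "az": 0},
    {"x": 0, "y": 0, "z": -0.7, "ax": 0, "ay": 0, "az": 0},
    {"x": 0, "y": 0, "z": -0.3, "ax": 0, "ay": 0, "az": 0},
    {"x": 0, "y": 0, "z": 0, "ax": 0, "ay": 0, "az": 0},
    {"x": 0, "y": 0, "z": 0, "ax": 0, "ay": 0, "az": 0}
  ],
  "fingers": 1
}}

```text
time_s: 43.45
position: [0.4733, -0.345, 0.1599]
ee_rot: [-0.001, 0.652, 0.758, -0.0]
ft_force: [-0.1, -0.6, -2.4]
width: 0.0303
gripper_force: 30.0
```

```bash
python3 -c "
from h import *
go(.6335,-.3044,.165,-1.8)"
```

```text
t 43.45 tcp [ 0.4733 -0.345   0.1599] yaw 8.63 tilt [-0.0017  0.0013 -1.    ] q7 0.98 w 0.0303
  before turn, units xyz [ 0.54  5.48 -0.18]
  turn deg -10.43 az units 2.27
  after turn, units xyz [ 1.52  5.29 -0.18]
```

Call:
{"name": "play_rows", "arguments": {
  "rows": [
    {"x": 0, "y": 0, "z": 0, "ax": 0, "ay": 0, "az": 0.5},
    {"x": 0, "y": 0, "z": 0, "ax": 0, "ay": 0, "az": 0.7},
    {"x": 0, "y": 0, "z": 0, "ax": 0, "ay": 0, "az": 0.7},
    {"x": 0, "y": 0, "z": 0, "ax": 0, "ay": 0, "az": 0.37},
    {"x": 0.1, "y": 0.3, "z": 0, "ax": 0, "ay": 0, "az": 0},
    {"x": 0.18, "y": 0.6, "z": 0, "ax": 0, "ay": 0, "az": 0},
    {"x": 0.18, "y": 0.65, "z": 0, "ax": 0, "ay": 0, "az": 0},
    {"x": 0.18, "y": 0.65, "z": 0, "ax": 0, "ay": 0, "az": 0},
    {"x": 0.18, "y": 0.65, "z": 0, "ax": 0, "ay": 0, "az": 0},
    {"x": 0.18, "y": 0.65, "z": 0, "ax": 0, "ay": 0, "az": 0},
    {"x": 0.18, "y": 0.65, "z": 0, "ax": 0, "ay": 0, "az": 0},
    {"x": 0.18, "y": 0.65, "z": 0, "ax": 0, "ay": 0, "az": 0},
    {"x": 0.16, "y": 0.49, "z": 0, "ax": 0, "ay": 0, "az": 0},
    {"x": 0, "y": 0, "z": 0, "ax": 0, "ay": 0, "az": 0},
    {"x": 0, "y": 0, "z": 0, "ax": 0, "ay": 0, "az": 0},
    {"x": 0, "y": 0, "z": 0, "ax": 0, "ay": 0, "az": 0}
  ]
}}

```text
time_s: 45.05
position: [0.6327, -0.3058, 0.1606]
ee_rot: [-0.0, 0.718, 0.696, -0.001]
ft_force: [1.0, -0.6, -1.8]
width: 0.0305
gripper_force: 30.0
```

```bash
python3 - <<'E'
from h import *
im,d,P=look(['tile_square'],(.004,.013),'w12.png')
i=im.astype(int); m=(i[...,0]>1.8*i[...,1])&(i[...,2]<.45*i[...,0])&(d>0)&(abs(P[...,0]-.633)<.06)&(abs(P[...,1]+.304)<.08)&(P[...,2]>.09)
Y=P[m]
for zb in ((.112,.125),(.125,.16)):
    Z=Y[(Y[:,2]>zb[0])&(Y[:,2]<zb[1])]
    if len(Z)>8: print(zb,len(Z),[np.round(a,4) for a in cv2.minAreaRect(Z[:,:2].astype(np.float32))],Z.mean(0).round(4))
go(.6335,-.3044,.064,-1.8)
E
```

```text
tile_square 0.75 [266. 134. 380. 236.] z [0.0082 0.0092 0.0101] mean [ 0.6343 -0.2896] rect [ 0.6335 -0.3038] [0.095  0.0962] 88.08
(0.112, 0.125) 1596 [array([ 0.6326, -0.2947]), array([0.024 , 0.0449]), np.float64(89.0663)] [ 0.6334 -0.2905  0.1179]
(0.125, 0.16) 1171 [array([ 0.6324, -0.2941]), array([0.0301, 0.0082]), np.float64(2.6749)] [ 0.6335 -0.2916  0.145 ]
t 45.15 tcp [ 0.6329 -0.3059  0.161 ] yaw -1.87 tilt [-8.e-04 -4.e-04 -1.e+00] q7 0.62 w 0.0307
  before turn, units xyz [0.05 0.02 3.23]
  turn deg 0.07 az units -0.02
  after turn, units xyz [0.05 0.02 3.23]
```

View pics/w12.png

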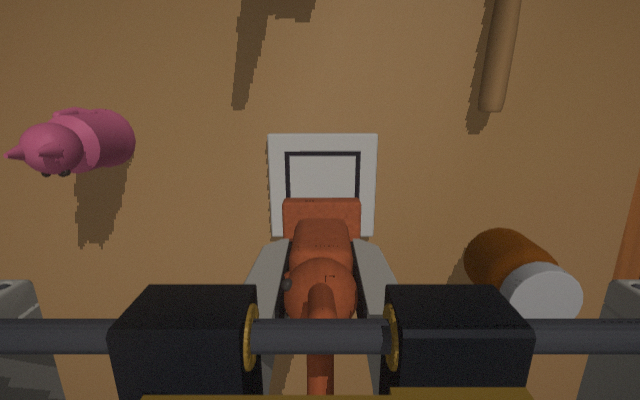

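Picture: the hare is held upright, its foot at (322,215) square with the outline on the tile at (322,180). The jar at (520,265) is clear. Lowering it now.

Call:
{"name": "play_rows", "arguments": {
  "rows": [
    {"x": 0.05, "y": 0.02, "z": 0.4, "ax": 0, "ay": 0, "az": 0},
    {"x": 0, "y": 0, "z": 0.7, "ax": 0, "ay": 0, "az": 0},
    {"x": 0, "y": 0, "z": 0.7, "ax": 0, "ay": 0, "az": 0},
    {"x": 0, "y": 0, "z": 0.5, "ax": 0, "ay": 0, "az": 0},
    {"x": 0, "y": 0, "z": 0.3, "ax": 0, "ay": 0, "az": 0},
    {"x": 0, "y": 0, "z": 0.2, "ax": 0, "ay": 0, "az": 0},
    {"x": 0, "y": 0, "z": 0.1, "ax": 0, "ay": 0, "az": 0},
    {"x": 0, "y": 0, "z": 0, "ax": 0, "ay": 0, "az": 0},
    {"x": 0, "y": 0, "z": 0, "ax": 0, "ay": 0, "az": 0},
    {"x": 0, "y": 0, "z": 0, "ax": 0, "ay": 0, "az": 0}
  ]
}}

```text
time_s: 46.15
position: [0.6351, -0.3038, 0.0747]
ee_rot: [0.001, 0.718, 0.696, 0.0]
ft_force: [-0.4, -0.3, -1.8]
width: 0.0307
gripper_force: 30.0
```

Call:
{"name": "play_rows", "arguments": {
  "rows": [
    {"x": 0, "y": 0, "z": 0.05, "ax": 0, "ay": 0, "az": 0},
    {"x": 0, "y": 0, "z": 0.04, "ax": 0, "ay": 0, "az": 0},
    {"x": 0, "y": 0, "z": 0, "ax": 0, "ay": 0, "az": 0}
  ]
}}

```text
time_s: 46.45
position: [0.6345, -0.3035, 0.071]
ee_rot: [-0.0, 0.718, 0.696, -0.0]
ft_force: [0.4, -0.3, -1.6]
width: 0.0308
gripper_force: 30.0
```

Call:
{"name": "play_rows", "arguments": {
  "rows": [
    {"x": 0, "y": 0, "z": 0.05, "ax": 0, "ay": 0, "az": 0},
    {"x": 0, "y": 0, "z": 0.04, "ax": 0, "ay": 0, "az": 0},
    {"x": 0, "y": 0, "z": 0, "ax": 0, "ay": 0, "az": 0}
  ]
}}

```text
time_s: 46.75
position: [0.6344, -0.3035, 0.0681]
ee_rot: [-0.0, 0.718, 0.696, -0.0]
ft_force: [-0.1, -0.4, -1.2]
width: 0.0309
gripper_force: 30.0
```

Call:
{"name": "play_rows", "arguments": {
  "rows": [
    {"x": 0, "y": 0, "z": 0.03, "ax": 0, "ay": 0, "az": 0},
    {"x": 0, "y": 0, "z": 0.03, "ax": 0, "ay": 0, "az": 0},
    {"x": 0, "y": 0, "z": 0, "ax": 0, "ay": 0, "az": 0}
  ]
}}

```text
time_s: 47.05
position: [0.6345, -0.3035, 0.0665]
ee_rot: [-0.0, 0.718, 0.696, -0.0]
ft_force: [0.2, -0.7, -1.8]
width: 0.0306
gripper_force: 30.0
```

Call:
{"name": "play_rows", "arguments": {
  "rows": [
    {"x": 0, "y": 0, "z": 0.03, "ax": 0, "ay": 0, "az": 0},
    {"x": 0, "y": 0, "z": 0, "ax": 0, "ay": 0, "az": 0}
  ]
}}

```text
time_s: 47.25
position: [0.6345, -0.3035, 0.0656]
ee_rot: [-0.0, 0.718, 0.696, -0.0]
ft_force: [0.0, -0.2, -1.9]
width: 0.0306
gripper_force: 30.0
```

Call:
{"name": "play_rows", "arguments": {
  "rows": [
    {"x": 0, "y": 0, "z": 0.03, "ax": 0, "ay": 0, "az": 0},
    {"x": 0, "y": 0, "z": 0, "ax": 0, "ay": 0, "az": 0}
  ]
}}

```text
time_s: 47.45
position: [0.6345, -0.3035, 0.0647]
ee_rot: [-0.0, 0.718, 0.696, -0.0]
ft_force: [0.3, 0.2, -2.1]
width: 0.0306
gripper_force: 30.0
```

Call:
{"name": "play_rows", "arguments": {
  "rows": [
    {"x": 0, "y": 0, "z": 0.03, "ax": 0, "ay": 0, "az": 0},
    {"x": 0, "y": 0, "z": 0, "ax": 0, "ay": 0, "az": 0}
  ]
}}

```text
time_s: 47.65
position: [0.6347, -0.3036, 0.0639]
ee_rot: [0.0, 0.718, 0.696, -0.0]
ft_force: [0.7, 0.3, -1.6]
width: 0.0306
gripper_force: 30.0
```

Call:
{"name": "play_rows", "arguments": {
  "rows": [
    {"x": 0, "y": 0, "z": 0.02, "ax": 0, "ay": 0, "az": 0},
    {"x": 0, "y": 0, "z": 0, "ax": 0, "ay": 0, "az": 0}
  ]
}}

```text
time_s: 47.85
position: [0.6347, -0.3036, 0.0639]
ee_rot: [0.0, 0.718, 0.696, 0.0]
ft_force: [0.2, 0.2, 1.0]
width: 0.0304
gripper_force: 30.0
```

Contact (force has flipped and z has stopped), so I'll let go and rise.

Call:
{"name": "play_rows", "arguments": {
  "rows": [
    {"x": 0, "y": 0, "z": 0, "ax": 0, "ay": 0, "az": 0},
    {"x": 0, "y": 0, "z": 0, "ax": 0, "ay": 0, "az": 0},
    {"x": 0, "y": 0, "z": 0, "ax": 0, "ay": 0, "az": 0},
    {"x": 0, "y": 0, "z": 0, "ax": 0, "ay": 0, "az": 0},
    {"x": 0, "y": 0, "z": 0, "ax": 0, "ay": 0, "az": 0},
    {"x": 0, "y": 0, "z": 0, "ax": 0, "ay": 0, "az": 0},
    {"x": 0, "y": 0, "z": 0, "ax": 0, "ay": 0, "az": 0},
    {"x": 0, "y": 0, "z": -0.4, "ax": 0, "ay": 0, "az": 0},
    {"x": 0, "y": 0, "z": -0.9, "ax": 0, "ay": 0, "az": 0},
    {"x": 0, "y": 0, "z": -0.9, "ax": 0, "ay": 0, "az": 0},
    {"x": 0, "y": 0, "z": -0.9, "ax": 0, "ay": 0, "az": 0},
    {"x": 0, "y": 0, "z": -0.9, "ax": 0, "ay": 0, "az": 0},
    {"x": 0, "y": 0, "z": -0.9, "ax": 0, "ay": 0, "az": 0},
    {"x": 0, "y": 0, "z": -0.9, "ax": 0, "ay": 0, "az": 0},
    {"x": 0, "y": 0, "z": -0.5, "ax": 0, "ay": 0, "az": 0},
    {"x": 0, "y": 0, "z": 0, "ax": 0, "ay": 0, "az": 0},
    {"x": 0, "y": 0, "z": 0, "ax": 0, "ay": 0, "az": 0},
    {"x": 0, "y": 0, "z": 0, "ax": 0, "ay": 0, "az": 0}
  ],
  "fingers": -1
}}

```text
time_s: 49.65
position: [0.634, -0.303, 0.251]
ee_rot: [-0.001, 0.718, 0.696, -0.0]
ft_force: [0.1, -0.9, -1.0]
width: 0.0932
gripper_force: 0.0
```

```bash
python3 - <<'E'
from h import *
im,d,P=look(['tile_square'],(.004,.013))
i=im.astype(int); m=(i[...,0]>1.8*i[...,1])&(i[...,2]<.45*i[...,0])&(d>0)&(abs(P[...,0]-.633)<.06)&(abs(P[...,1]+.304)<.08)
Y=P[m]
for zb in ((.017,.024),(.03,.06),(.06,.12)):
    Z=Y[(Y[:,2]>zb[0])&(Y[:,2]<zb[1])]
    if len(Z)>8: print(zb,len(Z),[np.round(a,4) for a in cv2.minAreaRect(Z[:,:2].astype(np.float32))],Z.mean(0).round(4))
im,d=r.get_image("top"); ims,ds=r.get_image("scene")
a=cv2.resize(im[120:225,160:480],(800,262),interpolation=cv2.INTER_CUBIC)
b=cv2.resize(ims[140:300,160:480],(660,330),interpolation=cv2.INTER_CUBIC); b=np.pad(b,((0,0),(0,140),(0,0)))
save("final.png",np.vstack([a,b])); Q=pts("top",d)
circ(Q,.43,.17,.045,(.06,.08)); circ(np.load("pics/top0.npz")["P"],.43,.17,.045,(.06,.08))
E
```

```text
tile_square 0.6 [278. 125. 364. 211.] z [0.0081 0.0092 0.0102] mean [ 0.6332 -0.2987] rect [ 0.6329 -0.3045] [0.0962 0.0974] 88.22
(0.017, 0.024) 458 [array([ 0.6342, -0.3029]), array([0.0432, 0.044 ]), np.float64(88.3813)] [ 0.6363 -0.2921  0.0211]
(0.03, 0.06) 74 [array([ 0.6345, -0.2913]), array([0.0289, 0.0053]), np.float64(2.4599)] [ 0.6368 -0.2896  0.0459]
(0.06, 0.12) 835 [array([ 0.6309, -0.3066]), array([0.0432, 0.0338]), np.float64(61.7461)] [ 0.6348 -0.3031  0.0938]
(0.06, 0.08) 130 mec ((0.42832711338996887, 0.17162635922431946), 0.03157377988100052) mean [0.431  0.174  0.0717]
(0.06, 0.08) 130 mec ((0.4285038411617279, 0.1717967987060547), 0.031661566346883774) mean [0.431  0.175  0.0718]
```

View pics/final.png

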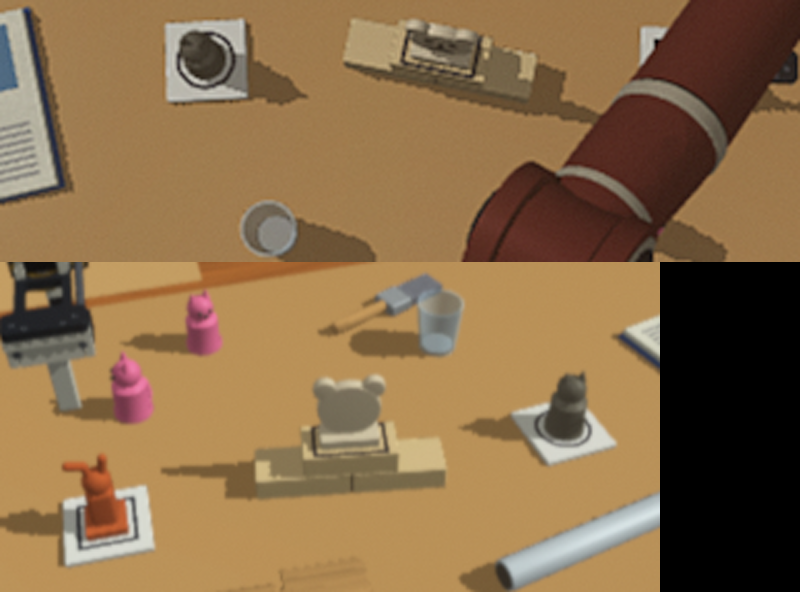

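All four pieces stand upright in their places: the hare at (100,505), the mask on the brick at (350,420) and the cat at (567,410). The tumbler at (438,322) and both pink cats have not moved, and the gripper is clear of everything. Handing in.

```bash
python3 -c "
from plant import r
print(r.sign_off())"
```

```text
the job is handed in; nothing more can be done
None
```

The job is handed in, with no score returned: the brick bridges the joint with the face figure on its outline, the cat and hare stand upright in theirs (all measured within about 2 mm), and the tumbler has not moved.

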